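Refit the heater knob and hold it pressed in

ROBOT

A 7-joint arm with a two-finger parallel gripper is mounted at the origin on the work surface. World frame = base frame: x ahead of the robot, y to its left, z up, the work surface at z = 0. Lengths are in m, angles in rad, forces in N, time in s.
With the tool pointing down it reaches from about 0.35 to 0.9 m from the base axis. Payload 8.1 kg.
Tool frame: the origin (TCP) lies on the centre line of the jaws, within the pads' length; the fingertips stand 22 mm ahead of it and the grasp point (between the pads) lies 3 mm ahead of it (arm.finger_overhang is the distance from the TCP to the fingertips, in m); z points along the fingers, y is the direction in which the jaws open and shut (so a half turn about z gives the same grasp; the last joint's range is limited). The gripper opens to 92 mm and grips with 3 to 60 N. Pads are 19 mm wide; open, the fingers measure 130 mm over their backs; the gripper's body (75 mm by 190 mm) begins 47 mm behind the grasp point.
Start: joints at [1.143, 0.434, 0.025, 1.573, -0.012, 1.134, -0.075], TCP at [0.199, -0.592, 0.249] pointing down, gripper open.
Joint ranges: [-2.62, 2.62], [-0.44, 2.09], [-1.27, 1.32], [0.08, 2.57], [-1.32, 4.46], [0.12, 2], [-2.74, 2.74]. Speed limits (rad/s): [2.22, 2.22, 3.01, 3.01, 3.14, 3.14, 3.14].

INTERFACE

Orientations are given as a rotation vector (axis times angle).
In Python, from cell import arm gives the robot as it stands. The module is installed in compiled form; this text tells all that it offers.
- The arm moves only by the tool step_arm, never from a script. Its argument "plan" is a list of rows, each an object of numbers: "wx", "wy", "wz": the turn, a rotation vector about the tool's x, y, z in units of 6 degrees (1.0 is 6 degrees); "tx", "ty", "tz": the shift along the tool's x, y, z in cm; "hand": the opening, from 0 (shut) to 1 (fully open). A call has exactly 10 rows; each row shifts and turns the commanded pose from where the row before left it, along the tool's axes as they then stand; what a row does not reach is not made up. A row lasts 1/12 s, in which the tool goes at most 41.7 mm and 7.16 degrees, less where a joint would pass 70% of its speed; a pose out of reach is approached as far as the arm can. A call is refused whole if a number of a shift passes 4.17 or a number of a turn 1, either way. A call with a gripper value outside its range is refused whole. The fingers move at their own pace and stop on an object; "force" is the grip in N (left out, the last holds). Time passes only in rows, so rows that do not move let the fingers close, or fill a call up. It gives the time, the measured TCP pose, the force and the opening at its end, in the units of the state.
- arm.observe(): the state, without advancing time (a new reading comes with each control period).
- arm.get_image(name): name is "side" or "top" or "wrist"; returns (picture, depth): 384x512x3 uint8, red, green, blue; 384x512 float32, m along the optical axis (not along the pixel's ray), 0 where there is no reading.
- arm.calibration(name): a dict with "mtx" (3x3 intrinsics, pixels), "R" (3x3) and "t" (3): a world point X has camera coordinates R X + t. Camera axes: x right, y down, z forward; pixel columns grow to the right and rows downward; lengths in m; the calibration is good to about 2 mm. A picture is of the moment at which its call begins: read the wrist's pose just before it. calibration takes no time and is no camera call; for the wrist camera it gives the pose at the moment of the call.
- arm.sign_off(): hands the job in, once; it reports no verdict.
The state is a dict: "clock": time; "joints": joint angles; "dq": joint speeds; "joint_efforts": joint torques, N m; "position": TCP position; "ee_rot": TCP orientation; "force": force on the tool from outside, world axes, zero at the start; "ft_torque": the same for the moment, N m; "width": opening from 0.0 (shut) to 1.0 (fully open).
Only numpy, scipy, OpenCV 4.12 (cv2) and the standard library are available. Lean on these libraries where they do the work, as an engineer would, in place of code of your own. Each camera call takes 0.05 s, during which the arm holds its last target.

TASK

One of the two knobs of the bioprinter's heater control unit has come off and lies on the bench. Pick it up, turn it so that the flat in its bore matches the flat of the bare D-shaft on the panel, push it fully home on the shaft and press it right in against the spring, which makes the unit show its set temperature. Finish while still holding the knob, gripped and pressed fully in - do not let go - and leave the other things on the bench where they are.

Things in the scene. Friction and masses are not known exactly. Their poses are not given: they have to be found in the camera images.
- knob_center (a point): the loose black pointer knob standing on the bench: 36 mm high, 30-55 g; in plan two flat flanks 34 mm apart, a round back to 24 mm behind the bore axis, a nose tapering to 32 mm ahead, with a white line on top pointing to it. This point: on the bore axis, 18 mm above the underside. x axis to the nose, z up. Grip across the flanks (along y), which are flat from 7 mm behind to 14 mm ahead
- knob_seat (a point): same knob, same axes: centre of the ceiling of its blind D bore, on the axis 14 mm above the underside where the bore opens; it meets shaft_top when the knob is fully home. Bore 11.4 mm in diameter with lead-in, its flat on the nose side 2.7 mm from the axis: 0.7 mm free all round the shaft
- shaft_top (a point): axis point at the top end of the bare upright brass D-shaft: 10 mm in diameter, flat 2 mm from the axis, chamfered end, standing 24 mm above the panel when not pressed, an 18 mm nut 4 mm high round its foot. x axis points square out of the flat (the knob's x must point the same way), z up. The shaft itself turns only stiffly (0.05 N m)
- stem (a joint): how far the D-shaft is pressed down into the unit, m: 0 out, 0.004 fully in (hard stop). A spring pushes it out with 4 N at 0 and 8 N at 0.004 and returns it when released. With the knob home its underside is 10 mm above the panel, 6 mm when fully pressed
- unit_panel (a point): centre of the top panel of the heater control unit, a fixed grey box, dark panel, 160 (x) x 230 (y) x 65 mm; the panel is its top, 65 mm above the bench. Bare shaft at x -30, y -55 mm; at x -30, y +55 an identical knob is fitted (its top 46 mm above the panel). A flat dark display lies along the +x edge
- wellplate_mid (a point): bystander: clear six-well plate with lid, 127 x 85 x 20 mm, lying flat beyond the work; this point is its centre
- bottle_mid (a point): bystander: capped glass reagent bottle, 60 mm in diameter, 125 mm high; this point is on its axis half-way up
- taperoll_mid (a point): bystander: roll of white lab tape lying flat, 92 mm in diameter, 19 mm high; this point is its centre
Mind the look-alikes: they are no part of the job. Of the things that look like the part that bears knob_center, take the one that is nearest to the robot's base at the start.

How it is judged:
On the way, in this order (a step that is already met when the one before it is completed fails the run):
1. the knob is picked up off the bench (height (world z) of knob_center above 0.05 m), for 0.1 s.
2. the knob is home on the D-shaft, flat to flat (distance between knob_seat and shaft_top below 0.003 m and angle between the x axis of knob_center and the x axis of shaft_top, either way round below 0.25 rad and angle between knob_center's own z axis and vertical below 0.12 rad), for 0.1 s.
At the end, for the whole second after the job is handed in: the knob is home on the D-shaft (bore ceiling within 3 mm of the shaft's end, flats aligned within 0.25 rad, upright within 0.12 rad), the fingers still hold it (contact over 2 N), and the shaft stays pressed in by more than 3 of its 4 mm through the last second (all of step 2 and value of joint stem above 0.003 m and contact force between the fingers and knob above 2 N); the arm keeps its last pose, push and grip.
It fails at once if the six-well plate is moved more than 20 mm (distance of wellplate_mid from where it was at the start of the episode above 0.02 m).
It fails at once if the bottle is moved more than 20 mm (distance of bottle_mid from where it was at the start of the episode above 0.02 m).
It fails at once if the tape roll is moved more than 20 mm (distance of taperoll_mid from where it was at the start of the episode above 0.02 m).
It also fails if it takes over 42 s, if anything falls off the work surface, if the arm or the gripper's body presses on something with over 40 N, if the wrist force passes 120 N, or if a joint passes its speed limit or range.

## Working session

There is one attempt and no reset: what is moved stays moved. The work goes in short steps, Python scripts to look and compute and a tool call to move; the robot and the scene stay as the last step left them, time stands still between calls to the robot, and variables do not carry over. Pictures are saved under pics/ and viewed, and the job is handed in when it is done.

Besides the shell and the picture viewer there is one more tool, called as name(argument=value, ...), one argument or row to a line, values as JSON. step_arm: Moves the arm, as the interface text tells. Its arguments: {"type":"object","properties":{"plan":{"type":"array"},"force":{"type":"number"}},"required":["plan"]}

```bash
ls; mkdir -p pics; cat > h.py <<'E'
from cell import arm
import numpy as np, cv2
from scipy.spatial.transform import Rotation as Ro
def snap(n,f):
    im,d=arm.get_image(n); c=arm.calibration(n)
    cv2.imwrite(f'pics/{f}.png',im[:,:,::-1]); np.savez(f'pics/{f}.npz',im=im,d=d,**{k:np.array(c[k]) for k in('mtx','R','t')})
def load(f): return dict(np.load(f'pics/{f}.npz'))
def world(s,u,v,z=None):
    K,R,t=s['mtx'],s['R'],s['t']; r=np.linalg.solve(K,[u,v,1.])
    if z is None: return R.T@(r*s['d'][int(round(v)),int(round(u))]-t)
    o=-R.T@t; w=R.T@r; return o+w*(z-o[2])/w[2]
def cloud(s):
    v,u=np.mgrid[0:384,0:512]; r=np.stack([u,v,np.ones_like(u)],-1)@np.linalg.inv(s['mtx']).T
    return (r*s['d'][...,None]-s['t'])@s['R']
def crop(f,x0,y0,x1,y1,k,o):
    cv2.imwrite(f'pics/{o}.png',cv2.resize(cv2.imread(f'pics/{f}.png')[y0:y1,x0:x1],None,fx=k,fy=k,interpolation=cv2.INTER_CUBIC))
E
python3 - <<'E'
from h import *
for n in('top','side','wrist'): snap(n,n+'0')
s=arm.observe(); print({k:np.round(v,3) for k,v in s.items()})
E
```

```text
pics
{'clock': np.float64(0.15), 'joints': array([ 1.143,  0.435,  0.025,  1.574, -0.012,  1.134, -0.075]), 'dq': array([-0.   , -0.005,  0.   , -0.003,  0.001, -0.001, -0.001]), 'joint_efforts': array([ 2.0000e-03, -6.6825e+01,  9.8600e-01, -3.1469e+01, -6.0000e-02,
        3.9000e-02,  0.0000e+00]), 'position': array([ 0.199, -0.592,  0.248]), 'ee_rot': array([-3.099e+00, -5.080e-01,  1.000e-03]), 'force': array([0.429, 0.55 , 0.159]), 'ft_torque': array([0.024, 0.017, 0.02 ]), 'width': np.float64(0.998)}
```

View pics/top0.png

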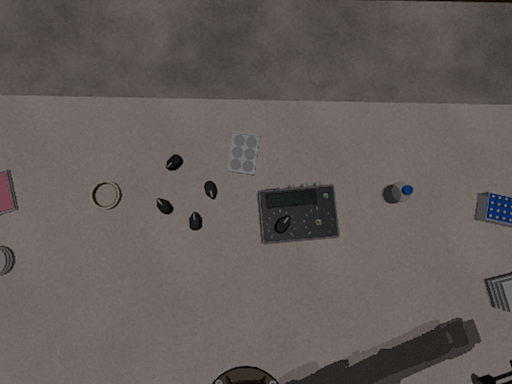

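View pics/side0.png

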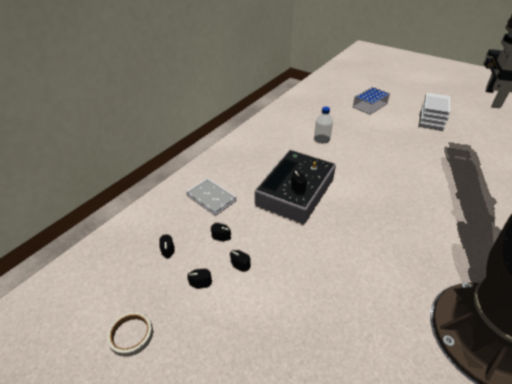

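View pics/wrist0.png

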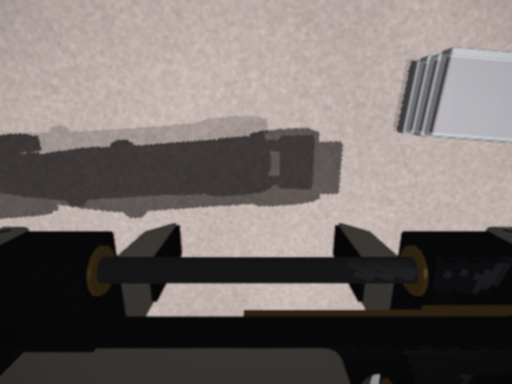

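The top view shows four loose knobs, at (175,162), (164,206), (210,189) and (195,221). The unit is at (298,213), with its fitted knob at (283,225) and the bare shaft at about (319,222).

```bash
python3 - <<'E'
from h import *
s=load('top0')
for n,u,v,z in [('A',175,162,.036),('B',164,206,.036),('C',210,189,.036),('D',195,221,.036),('shaft',319,222,.089),('fitted',283,225,.111),('tape',107,195,.019),('plate',244,153,.02),('bottle',395,193,.1)]:
    w=world(s,u,v,z); print(n,w.round(3),'depth',world(s,u,v).round(3),'r',np.hypot(w[0],w[1]).round(3))
for u,v in[(259,191),(333,185),(339,238),(262,243)]: print(world(s,u,v,.065).round(3))
C=cloud(s); m=(C[...,2]>.06)&(C[...,2]<.07)&(C[...,0]>.2); 
ys=C[m]; r=cv2.minAreaRect((ys[:,:2]*1000).astype(np.float32)); print(r)
crop('top0',140,140,240,240,6,'c1'); crop('top0',250,175,350,250,8,'c2')
E
```

```text
A [0.728 0.229 0.036] depth [0.728 0.229 0.037] r 0.763
B [0.592 0.256 0.036] depth [0.592 0.256 0.036] r 0.645
C [0.646 0.119 0.036] depth [0.646 0.118 0.037] r 0.657
D [0.548 0.161 0.036] depth [0.548 0.161 0.037] r 0.571
shaft [ 0.55  -0.204  0.089] depth [ 0.55  -0.205  0.089] r 0.587
fitted [ 0.539 -0.099  0.111] depth [ 0.539 -0.099  0.111] r 0.548
tape [0.624 0.438 0.019] depth [ 0.626  0.446 -0.002] r 0.762
plate [0.764 0.017 0.02 ] depth [0.764 0.017 0.019] r 0.764
bottle [ 0.637 -0.422  0.1  ] depth [ 0.638 -0.427  0.089] r 0.764
[ 0.639 -0.031  0.065]
[ 0.661 -0.251  0.065]
[ 0.505 -0.268  0.065]
[ 0.486 -0.042  0.065]
((533.6434936523438, -406.350341796875), (780.5072631835938, 272.63916015625), 75.4901123046875)
```

View pics/c1.png

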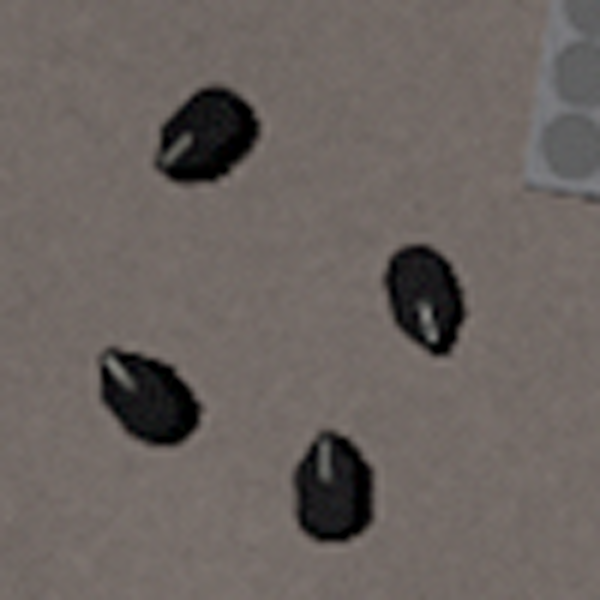

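View pics/c2.png

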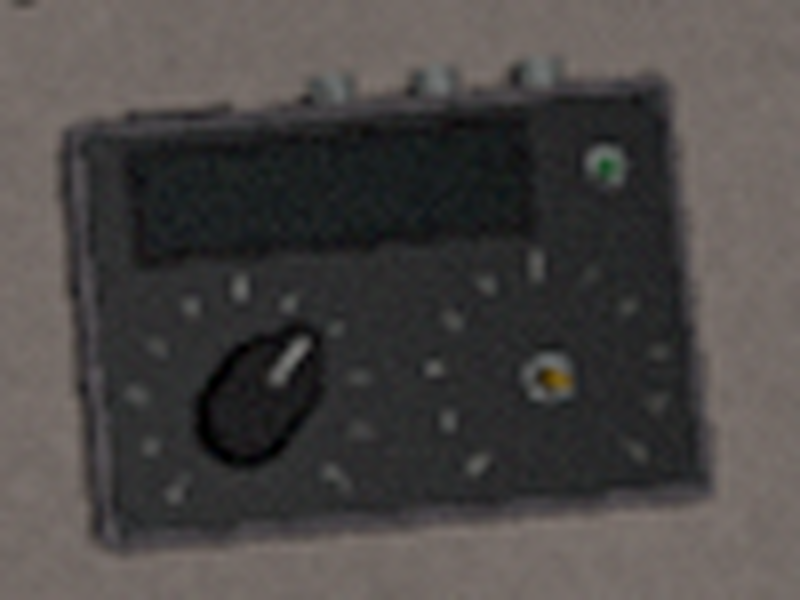

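Nearest to the base is D at pixel (195,221), r = 0.571 m. The others are at 0.645 m or more, and the enlarged crop shows D as a loose pointer knob with its nose up. First I'll look closely at the shaft, which is on the way.

```bash
cat >> h.py <<'E'
def Ttool():
    s=arm.observe(); T=np.eye(4); T[:3,:3]=Ro.from_rotvec(s['ee_rot']).as_matrix(); T[:3,3]=s['position']; return T
def rel(p,yaw):
    """shift (cm, current tool axes) and turn (tool z) to reach p with tool x at yaw deg, pointing down"""
    T=Ttool(); d=T[:3,:3].T@(np.array(p)-T[:3,3])*100
    c,q=np.cos(np.radians(yaw)),np.sin(np.radians(yaw))
    G=np.array([[c,q,0],[q,-c,0],[0,0,-1]]).astype(float)
    w=Ro.from_matrix(T[:3,:3].T@G).as_rotvec(degrees=True)/6
    print('shift cm',d.round(2),'turn units',w.round(2),'now yaw',np.degrees(np.arctan2(T[1,0],T[0,0])).round(2))
def cir():
    T=Ttool(); c=arm.calibration('wrist'); R,t=np.array(c['R']),np.array(c['t'])
    o=-R.T@t; return T[:3,:3].T@(o-T[:3,3]), T[:3,:3].T@R.T
E
python3 - <<'E'
from h import *
o,M=cir(); print(o.round(4)); print(M.round(3)); print(arm.calibration('wrist')['mtx'])
rel([.55-.0,-.204,.30],18.6)
E
```

```text
[ 7.570e-02 -1.000e-04 -1.351e-01]
[[ 0.001 -0.961 -0.275]
 [ 1.     0.001  0.   ]
 [ 0.    -0.275  0.961]]
[[285.59153231   0.         256.97279314]
 [  0.         285.59153231 193.29351628]
 [  0.           0.           1.        ]]
shift cm [ 45.62 -25.59  -5.16] turn units [-0.01  0.    0.  ] now yaw 18.61
```

step_arm(
  plan=[
    {"tx": 1.3, "ty": -0.7},
    {"tx": 2.2, "ty": -1.2},
    {"tx": 2.6, "ty": -1.5},
    {"tx": 2.6, "ty": -1.5},
    {"tx": 2.6, "ty": -1.5},
    {"tx": 2.6, "ty": -1.5},
    {"tx": 2.6, "ty": -1.5},
    {"tx": 2.6, "ty": -1.5},
    {"tx": 2.6, "ty": -1.5},
    {"tx": 2.6, "ty": -1.5},
  ],
)

```text
invalid input at $.plan[0]: expected keys wx, wy, wz, tx, ty, tz, hand
```

```bash
python3 - <<'E'
from h import *
rel([.531,-.21,.15],18.6)
E
```

```text
shift cm [ 43.63 -25.61   9.84] turn units [-0.01  0.    0.  ] now yaw 18.61
```

step_arm(
  plan=[
    {"wx": 0, "wy": 0, "wz": 0, "tx": 1.5, "ty": -0.9, "tz": 0, "hand": 1},
    {"wx": 0, "wy": 0, "wz": 0, "tx": 2.5, "ty": -1.4, "tz": 0, "hand": 1},
    {"wx": 0, "wy": 0, "wz": 0, "tx": 2.8, "ty": -1.6, "tz": 0, "hand": 1},
    {"wx": 0, "wy": 0, "wz": 0, "tx": 2.8, "ty": -1.6, "tz": 0, "hand": 1},
    {"wx": 0, "wy": 0, "wz": 0, "tx": 2.8, "ty": -1.6, "tz": 0, "hand": 1},
    {"wx": 0, "wy": 0, "wz": 0, "tx": 2.8, "ty": -1.6, "tz": 0, "hand": 1},
    {"wx": 0, "wy": 0, "wz": 0, "tx": 2.8, "ty": -1.6, "tz": 0, "hand": 1},
    {"wx": 0, "wy": 0, "wz": 0, "tx": 2.8, "ty": -1.6, "tz": 0, "hand": 1},
    {"wx": 0, "wy": 0, "wz": 0, "tx": 2.8, "ty": -1.6, "tz": 0, "hand": 1},
    {"wx": 0, "wy": 0, "wz": 0, "tx": 2.8, "ty": -1.6, "tz": 0, "hand": 1},
  ],
)

```text
clock: 0.98
position: [0.4021, -0.3636, 0.2486]
ee_rot: [-3.1, -0.508, 0.0]
force: [0.8, -0.6, -0.3]
width: 0.999
```

```bash
python3 - <<'E'
from h import *
rel([.531,-.21,.15],18.6)
E
```

```text
shift cm [ 17.11 -10.45   9.86] turn units [-0.  0. -0.] now yaw 18.6
```

step_arm(
  plan=[
    {"wx": 0, "wy": 0, "wz": 0, "tx": 2.7, "ty": -1.6, "tz": 0, "hand": 1},
    {"wx": 0, "wy": 0, "wz": 0, "tx": 2.7, "ty": -1.6, "tz": 0.8, "hand": 1},
    {"wx": 0, "wy": 0, "wz": 0, "tx": 2.7, "ty": -1.6, "tz": 1.4, "hand": 1},
    {"wx": 0, "wy": 0, "wz": 0, "tx": 2.7, "ty": -1.6, "tz": 1.6, "hand": 1},
    {"wx": 0, "wy": 0, "wz": 0, "tx": 2.5, "ty": -1.6, "tz": 1.6, "hand": 1},
    {"wx": 0, "wy": 0, "wz": 0, "tx": 2.0, "ty": -1.3, "tz": 1.6, "hand": 1},
    {"wx": 0, "wy": 0, "wz": 0, "tx": 1.2, "ty": -0.8, "tz": 1.5, "hand": 1},
    {"wx": 0, "wy": 0, "wz": 0, "tx": 0.6, "ty": -0.3, "tz": 1.0, "hand": 1},
    {"wx": 0, "wy": 0, "wz": 0, "tx": 0, "ty": 0, "tz": 0.3, "hand": 1},
    {"wx": 0, "wy": 0, "wz": 0, "tx": 0, "ty": 0, "tz": 0, "hand": 1},
  ],
)

```text
clock: 1.82
position: [0.5294, -0.2126, 0.1499]
ee_rot: [-3.1, -0.507, 0.003]
force: [0.0, 0.4, 0.9]
width: 1.001
```

```bash
python3 - <<'E'
from h import *
snap('wrist','w1')
crop('w1',180,120,330,232,5,'w1c')
E
```

```text
(no output)
```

View pics/w1.png

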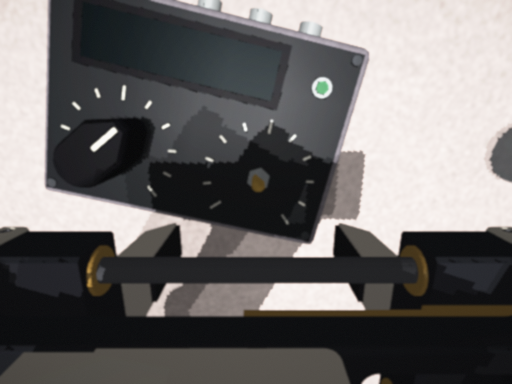

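View pics/w1c.png

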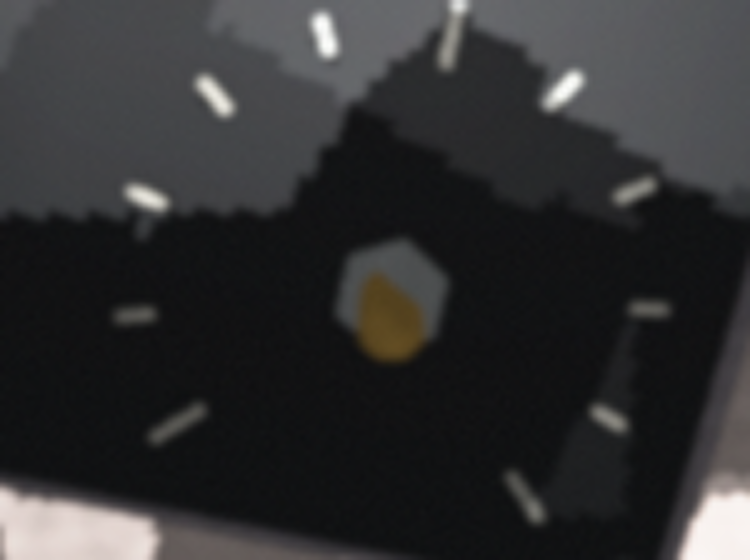

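The bare shaft is at (258,182) in the wrist picture, with its flat apparently facing the upper right. It's in the gripper's shadow, so I'll stretch the contrast and use the depth reading.

```bash
python3 - <<'E'
from h import *
s=load('w1'); C=cloud(s)
print((C[168:196,244:272,2]*1000).astype(int))
im=s['im'][165:200,238:280].astype(float); im=np.clip((im/im.max())**.6*255,0,255).astype(np.uint8)
cv2.imwrite('pics/w1e.png',cv2.resize(im[:,:,::-1],None,fx=16,fy=16,interpolation=cv2.INTER_NEAREST))
E
```

```text
[[ 63  64  66  65  64  64  64  65  64  64  65  64  65  65  65  67  66  65
   64  64  65  64  64  64  63  65  64  65]
 [ 63  64  64  65  64  64  65  65  65  65  64  65  66  68  68  68  69  67
   64  64  64  65  64  65  65  65  64  64]
 [ 65  64  64  64  65  64  64  64  65  67  67  68  69  68  68  69  68  68
   68  65  64  65  64  65  65  65  64  64]
 [ 65  65  65  63  64  66  66  67  69  69  69  69  69  68  69  69  70  69
   67  69  64  64  64  64  64  64  63  64]
 [ 64  65  65  65  64  68  68  68  69  70  69  69  69  69  69  69  68  69
   67  68  68  64  65  65  65  65  65  64]
 [ 65  64  64  65  66  68  68  69  69  69  70  67  68  69  69  68  69  68
   68  69  68  69  64  65  65  66  65  64]
 [ 64  64  65  64  65  68  69  68  69  69  69  68  69  69  69  68  69  68
   70  69  67  69  69  65  65  64  66  65]
 [ 64  65  65  65  65  68  68  68  69  67  72  71  68 285  69  69  69  69
   69  68  68  69  68  69  65  65  64  65]
 [ 65  65  65  64  68  68  69  70  69  72  74  75  71  68  68  69  68  68
   68  68  69  68  68  68  67  64  65  64]
 [ 64  64  63  66  69  68  69  69  72  77  78  
[... 1476 characters left out ...]
 64  66  64  65  65  64  65  64  65  87  87  88  88  89  90  88  89  88
   87  65  65  65  65  65  64  65  65  65]
 [ 64  65  65  66  65  64  64  65  65  64  86  88  88  88  88  87  86  65
   65  64  64  66  64  64  65  65  64  66]
 [ 65  64  64  65  64  67  64  64  65  65  64  65  65  63  64  64  65  64
   65  65  65  64  65  65  65  64  65  64]
 [ 64  64  64  65  66  65  64  65  64  64  65  66  64  65  64  64  65  63
   65  65  64  64  66  65  65  64  65  65]
 [ 65  65  65  65  65  64  65  64  65  65  63  64  64  64  64  66  65  65
   64  65  66  65  65  64  65  63  65  65]
 [ 66  64  64  64  64  65  64  63  65  65  64  64  64  64  63  65  65  64
   65  65  64  64  64  65  64  65  63  63]]
```

View pics/w1e.png

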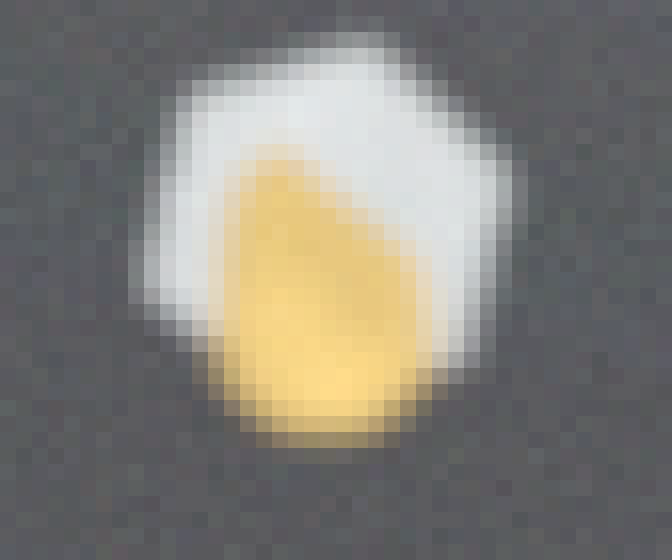

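```bash
cat > fit.py <<'E'
from h import *
from scipy.optimize import least_squares
def fit(f,u0,v0,u1,v1):
    s=load(f); C=cloud(s)[v0:v1,u0:u1].reshape(-1,3); C=C[(C[:,2]<.1)&(C[:,2]>.071)]
    top=C[C[:,2]>.0855]; ctr=top[:,:2].mean(0); print('n',len(C),len(top),'topz',np.median(top[:,2]),'mean top',ctr)
    w=C[(C[:,2]<.0845)]          # wall
    # RANSAC-free: robust line fit of wall points in xy
    l=cv2.fitLine((w[:,:2]*1000).astype(np.float32),cv2.DIST_HUBER,0,.01,.01).ravel(); print('wall n',len(w),'line',l)
    n=np.array([l[1],-l[0]]); p=l[2:]/1000
    if n@(p-ctr)<0:n=-n
    print('yaw wall deg',np.degrees(np.arctan2(n[1],n[0])),'wall-ctr dist mm',n@(p-ctr)*1000)
    # silhouette fit: footprint of top points: maximise overlap of D
    g=np.array(np.meshgrid(np.linspace(-8,8,81),np.linspace(-8,8,81))).reshape(2,-1).T/1000
    def sdf(q,a):  # D with r=5, flat at 2
        c=np.cos(a),np.sin(a); return np.maximum(np.hypot(q[:,0],q[:,1])-.005,q@np.array(c)-.002)
    allp=C[:,:2]
    def res(x):
        d=sdf(allp-x[:2],x[2]); return np.r_[np.maximum(d,0)*1000, (np.abs(sdf(w[:,:2]-x[:2],x[2]))*1000), (x[:2]+0-ctr)*0]
    a0=np.arctan2(n[1],n[0])
    r=least_squares(res,[*(ctr-n*0.0012),a0],x_scale=[.001,.001,.1],loss='soft_l1'); print('D fit',r.x[:2].round(4),np.degrees(r.x[2]).round(1),'cost',r.cost)
    x=top[:,:2]; 
    t=np.array([-n[1],n[0]]); print('top extents along n',((x@n).min(),(x@n).max()),'centre from back',((x@n).min()+.005),'t',((x@t).min(),(x@t).max()))
    cc=n*((x@n).min()+.005)+t*((x@t).min()+(x@t).max())/2; print('ctr est',cc)
if __name__=='__main__':
    import sys; fit(sys.argv[1],*map(int,sys.argv[2:]))
E
python3 fit.py w1 244 168 272 196
python3 - <<'E'
from h import *
# panel prediction from top edges corners w/ refine
s=load('top0'); C=cloud(s); sub=C[175:250,250:350].reshape(-1,3); m=(sub[:,2]>.062)&(sub[:,2]<.068)
r=cv2.minAreaRect((sub[m,:2]*1000).astype(np.float32)); print(r)
E
```

```text
n 172 117 topz 0.08837066436353408 mean top [ 0.55260454 -0.20525754]
wall n 51 line [ 3.2949218e-01  9.4415832e-01  5.5519318e+02 -2.0574806e+02]
yaw wall deg -19.237955 wall-ctr dist mm 2.605712281028217
D fit [ 0.5531 -0.2058] -21.3 cost 0.4186866315008828
top extents along n (np.float64(0.5850198702974491), np.float64(0.5923223638723224)) centre from back 0.5900198702974491 t (np.float64(-0.017089684844095652), np.float64(-0.007190358723882258))
ctr est [ 0.55307212 -0.20586904]
((573.954833984375, -148.8734130859375), (157.88079833984375, 227.46182250976562), 5.7576775550842285)
```

```bash
python3 - <<'E'
from h import *
rel([.534,-.199,.15],-20)
print(arm.observe()['joints'])
E
```

```text
shift cm [ 0.88 -1.22  0.07] turn units [0.01 0.01 6.42] now yaw 18.52
[ 0.39672005  0.45510371 -0.14838066  1.81318524  0.08553822  0.88014706
 -1.03892281]
```

step_arm(
  plan=[
    {"wx": 0, "wy": 0, "wz": 0.4, "tx": 0.9, "ty": -1.2, "tz": 0, "hand": 1},
    {"wx": 0, "wy": 0, "wz": 0.9, "tx": 0, "ty": 0, "tz": 0, "hand": 1},
    {"wx": 0, "wy": 0, "wz": 1, "tx": 0, "ty": 0, "tz": 0, "hand": 1},
    {"wx": 0, "wy": 0, "wz": 1, "tx": 0, "ty": 0, "tz": 0, "hand": 1},
    {"wx": 0, "wy": 0, "wz": 1, "tx": 0, "ty": 0, "tz": 0, "hand": 1},
    {"wx": 0, "wy": 0, "wz": 1, "tx": 0, "ty": 0, "tz": 0, "hand": 1},
    {"wx": 0, "wy": 0, "wz": 0.8, "tx": 0, "ty": 0, "tz": 0, "hand": 1},
    {"wx": 0, "wy": 0, "wz": 0.3, "tx": 0, "ty": 0, "tz": 0, "hand": 1},
    {"wx": 0, "wy": 0, "wz": 0, "tx": 0, "ty": 0, "tz": 0, "hand": 1},
    {"wx": 0, "wy": 0, "wz": 0, "tx": 0, "ty": 0, "tz": 0, "hand": 1},
  ],
)

```text
clock: 2.7
position: [0.5349, -0.199, 0.1517]
ee_rot: [3.094, -0.54, 0.002]
force: [0.1, 0.5, 1.4]
width: 0.997
```

```bash
python3 - <<'E'
from h import *
snap('wrist','w2'); print(arm.observe()['joints'].round(3)); rel([.534,-.199,.15],-20)
s=load('w2'); w=np.array([.553,-.206,.089]); c=s['R']@w+s['t']; p=s['mtx']@c; p=p[:2]/p[2]; print(p)
u,v=map(int,p); print(u,v)
im=s['im'][v-25:v+25,u-30:u+30].astype(float); im=np.clip((im/im.max())**.6*255,0,255).astype(np.uint8)
cv2.imwrite('pics/w2e.png',cv2.resize(im[:,:,::-1],None,fx=12,fy=12,interpolation=cv2.INTER_NEAREST))
import fit; fit.fit('w2',u-16,v-16,u+16,v+16)
E
```

```text
[ 0.251  0.446  0.015  1.825 -0.008  0.87  -1.647]
shift cm [-0.08  0.05  0.15] turn units [ 0.   -0.01  0.03] now yaw -19.79
[259.23863897 192.35195752]
259 192
n 169 102 topz 0.0874042405125382 mean top [ 0.55231686 -0.20427379]
wall n 57 line [ 3.4469479e-01  9.3871480e-01  5.5446466e+02 -2.0650032e+02]
yaw wall deg -20.163166 wall-ctr dist mm 2.7836221982129072
D fit [ 0.5531 -0.2046] -20.9 cost 0.9324954896792756
top extents along n (np.float64(0.5848456196428892), np.float64(0.5916584457030827)) centre from back 0.5898456196428892 t (np.float64(-0.006270228115038566), np.float64(0.0032308752731760675))
ctr est [ 0.55317299 -0.20474326]
```

View pics/w2e.png

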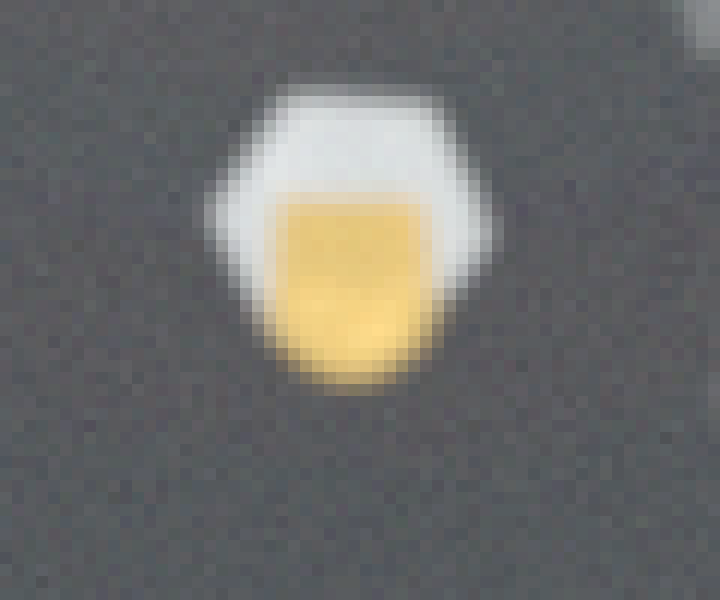

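View pics/w2.png

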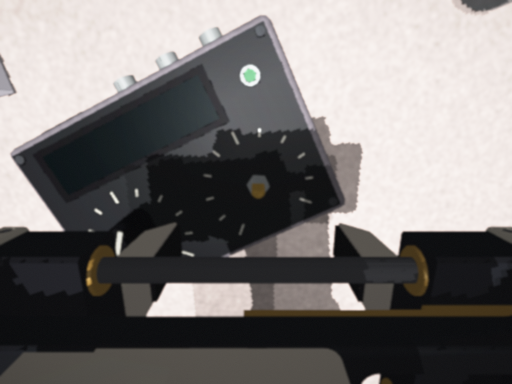

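```bash
python3 - <<'E'
from h import *
rel([.528,.160,.105],3)
E
```

```text
shift cm [-12.8  -33.53   4.62] turn units [ 0.   -0.01 -3.8 ] now yaw -19.79
```

step_arm(
  plan=[
    {"wx": 0, "wy": 0, "wz": 0, "tx": -0.4, "ty": -1.1, "tz": -1.0, "hand": 1},
    {"wx": 0, "wy": 0, "wz": 0, "tx": -0.9, "ty": -2.3, "tz": -1.0, "hand": 1},
    {"wx": 0, "wy": 0, "wz": 0, "tx": -1.1, "ty": -2.9, "tz": 0, "hand": 1},
    {"wx": 0, "wy": 0, "wz": 0, "tx": -1.2, "ty": -3.1, "tz": 0, "hand": 1},
    {"wx": 0, "wy": 0, "wz": 0, "tx": -1.2, "ty": -3.1, "tz": 0, "hand": 1},
    {"wx": 0, "wy": 0, "wz": 0, "tx": -1.2, "ty": -3.1, "tz": 0, "hand": 1},
    {"wx": 0, "wy": 0, "wz": 0, "tx": -1.2, "ty": -3.1, "tz": 0, "hand": 1},
    {"wx": 0, "wy": 0, "wz": 0, "tx": -1.2, "ty": -3.1, "tz": 0, "hand": 1},
    {"wx": 0, "wy": 0, "wz": 0, "tx": -1.2, "ty": -3.1, "tz": 0, "hand": 1},
    {"wx": 0, "wy": 0, "wz": 0, "tx": -1.2, "ty": -3.1, "tz": 0, "hand": 1},
  ],
)

```text
clock: 3.58
position: [0.5278, 0.1047, 0.1718]
ee_rot: [-3.095, 0.538, -0.001]
force: [0.7, -0.6, 0.4]
width: 1.002
```

```bash
python3 - <<'E'
from h import *
rel([.528,.160,.105],3)
E
```

```text
shift cm [-1.85 -5.21  6.68] turn units [-0.   -0.01 -3.79] now yaw -19.73
```

step_arm(
  plan=[
    {"wx": 0, "wy": 0, "wz": 0, "tx": -0.9, "ty": -2.5, "tz": 0.5, "hand": 1},
    {"wx": 0, "wy": 0, "wz": 0, "tx": -0.6, "ty": -1.8, "tz": 1.0, "hand": 1},
    {"wx": 0, "wy": 0, "wz": -0.4, "tx": -0.3, "ty": -0.9, "tz": 1.2, "hand": 1},
    {"wx": 0, "wy": 0, "wz": -0.8, "tx": 0, "ty": 0, "tz": 1.3, "hand": 1},
    {"wx": 0, "wy": 0, "wz": -0.9, "tx": 0, "ty": 0, "tz": 1.2, "hand": 1},
    {"wx": 0, "wy": 0, "wz": -0.8, "tx": 0, "ty": 0, "tz": 1.0, "hand": 1},
    {"wx": 0, "wy": 0, "wz": -0.6, "tx": 0, "ty": 0, "tz": 0.5, "hand": 1},
    {"wx": 0, "wy": 0, "wz": -0.3, "tx": 0, "ty": 0, "tz": 0, "hand": 1},
    {"wx": 0, "wy": 0, "wz": 0, "tx": 0, "ty": 0, "tz": 0, "hand": 1},
    {"wx": 0, "wy": 0, "wz": 0, "tx": 0, "ty": 0, "tz": 0, "hand": 1},
  ],
)

```text
clock: 4.42
position: [0.5289, 0.1568, 0.1038]
ee_rot: [3.14, 0.082, -0.0]
force: [-0.1, 0.9, 0.5]
width: 0.997
```

```bash
python3 - <<'E'
from h import *
snap('wrist','w3'); rel([.528,.16,.105],3); print(arm.observe()['joints'].round(2))
s=load('w3'); c=s['R']@np.array([.548,.161,.036])+s['t']; p=s['mtx']@c; print(p[:2]/p[2])
im=s['im'].astype(float); im=np.clip((im/255)**.5*255,0,255).astype(np.uint8)[100:240,160:350]
cv2.imwrite('pics/w3e.png',cv2.resize(im[:,:,::-1],None,fx=4,fy=4,interpolation=cv2.INTER_CUBIC))
E
```

```text
shift cm [-0.08 -0.31 -0.11] turn units [ 0.   -0.   -0.01] now yaw 2.96
[-0.26  0.49 -0.17  1.9   0.12  0.76 -2.01]
[253.39648721 191.09638677]
```

View pics/w3.png

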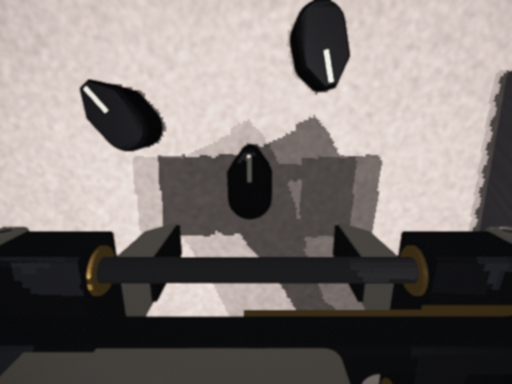

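View pics/w3e.png

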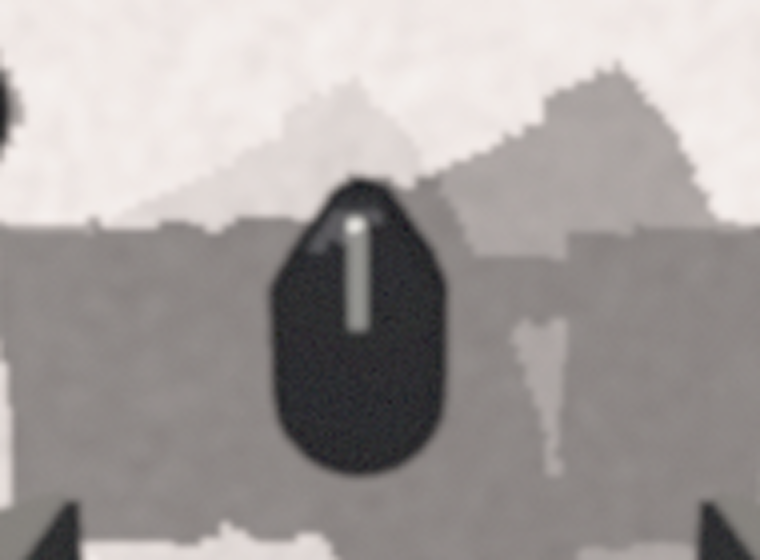

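```bash
python3 - <<'E'
from h import *
s=load('w3'); C=cloud(s)[135:225,215:285].reshape(-1,3); t=C[(C[:,2]>.033)&(C[:,2]<.045)]
print(len(t),np.median(t[:,2]))
im=s['im'].astype(int); m=(im.sum(2)>230); 
x=t[:,:2]
best=None
for a in np.arange(-8,16,.5):
    r=np.radians(a); n=np.array([-np.sin(r),np.cos(r)]); w=np.ptp(np.percentile(x@n,[.5,99.5]))
    # mirror symmetry measure
    print(a,round(w*1000,2),end='; ')
r=cv2.minAreaRect((x*1000).astype(np.float32)); print('\n',r)
from scipy.optimize import minimize
a=0
# mirror symmetry: chamfer between contour & mirror
from scipy.spatial import cKDTree
T=cKDTree(x); 
def f(p):
    n=np.array([-np.sin(p[0]),np.cos(p[0])]); q=x-2*np.outer(x@n-p[1]/1000,n); return (T.query(q)[0]**2).mean()*1e6
g=min(((f([np.radians(a),o*1000]),a,o) for a in np.arange(-4,12,1) for o in (lambda c:c+np.arange(-.003,.0035,.0005))(np.array([-np.sin(np.radians(a)),np.cos(np.radians(a))])@((x.max(0)+x.min(0))/2))),key=lambda k:k[0]); print(g)
r=np.radians(g[1]); e=np.array([np.cos(r),np.sin(r)]); n=np.array([-e[1],e[0]])
print('along e',np.percentile(x@e,[0,.5,99.5,100]),'across',np.percentile(x@n,[.5,99.5]))
for b in[(x@e).min()+.024,(x@e).max()-.032]: print('axis est',e*b+n*g[2])
# bottom-level silhouette
E
```

```text
2360 0.03531425207274866
-8.0 32.56; -7.5 32.47; -7.0 32.41; -6.5 32.32; -6.0 32.21; -5.5 32.08; -5.0 31.92; -4.5 31.77; -4.0 31.66; -3.5 31.52; -3.0 31.41; -2.5 31.29; -2.0 31.22; -1.5 31.13; -1.0 31.09; -0.5 31.05; 0.0 31.02; 0.5 30.96; 1.0 30.86; 1.5 30.81; 2.0 30.71; 2.5 30.61; 3.0 30.51; 3.5 30.41; 4.0 30.39; 4.5 30.46; 5.0 30.57; 5.5 30.65; 6.0 30.74; 6.5 30.85; 7.0 30.91; 7.5 30.95; 8.0 31.0; 8.5 31.04; 9.0 31.09; 9.5 31.23; 10.0 31.41; 10.5 31.56; 11.0 31.71; 11.5 31.84; 12.0 31.98; 12.5 32.12; 13.0 32.18; 13.5 32.28; 14.0 32.38; 14.5 32.54; 15.0 32.67; 15.5 32.74; 
 ((551.2464599609375, 164.7515869140625), (52.942588806152344, 31.839805603027344), 4.032602787017822)
(np.float64(0.10097482143579596), np.int64(3), np.float64(0.1355468443488785))
along e [0.53261192 0.53424177 0.58495862 0.58556608] across [0.12040596 0.15091257]
axis est [0.54875513 0.1644919 ]
axis est [0.54571346 0.16433249]
```

The knob is at (249,185), aligned within about 1–2° of the tool's x axis. Its measured yaw is about 4°, its axis is at about (0.547, 0.164), and its top height (35 mm) and size fit the description.

```bash
python3 - <<'E'
from h import *
rel([.5472,.1644,.028],4)
E
```

```text
shift cm [ 1.86 -0.65  7.59] turn units [ 0.   -0.   -0.17] now yaw 2.96
```

step_arm(
  plan=[
    {"wx": 0, "wy": 0, "wz": -0.17, "tx": 0.6, "ty": -0.2, "tz": 0, "hand": 0.62},
    {"wx": 0, "wy": 0, "wz": 0, "tx": 0.8, "ty": -0.3, "tz": 0, "hand": 0.62},
    {"wx": 0, "wy": 0, "wz": 0, "tx": 0.45, "ty": -0.15, "tz": 0.4, "hand": 0.62},
    {"wx": 0, "wy": 0, "wz": 0, "tx": 0, "ty": 0, "tz": 0.8, "hand": 0.62},
    {"wx": 0, "wy": 0, "wz": 0, "tx": 0, "ty": 0, "tz": 0.9, "hand": 0.62},
    {"wx": 0, "wy": 0, "wz": 0, "tx": 0, "ty": 0, "tz": 0.9, "hand": 0.62},
    {"wx": 0, "wy": 0, "wz": 0, "tx": 0, "ty": 0, "tz": 0.9, "hand": 0.62},
    {"wx": 0, "wy": 0, "wz": 0, "tx": 0, "ty": 0, "tz": 0.7, "hand": 0.62},
    {"wx": 0, "wy": 0, "wz": 0, "tx": 0, "ty": 0, "tz": 0.4, "hand": 0.62},
    {"wx": 0, "wy": 0, "wz": 0, "tx": 0, "ty": 0, "tz": 0, "hand": 0.62},
  ],
)

```text
clock: 5.3
position: [0.5462, 0.1648, 0.0525]
ee_rot: [3.139, 0.11, -0.003]
force: [-0.3, 0.5, -0.1]
width: 0.619
```

```bash
python3 - <<'E'
from h import *
snap('wrist','w4'); rel([.5472,.1644,.028],4)
crop('w4',150,130,360,290,3.6,'w4c')
E
```

```text
shift cm [0.06 0.06 2.51] turn units [0.   0.01 0.  ] now yaw 4.03
```

View pics/w4c.png

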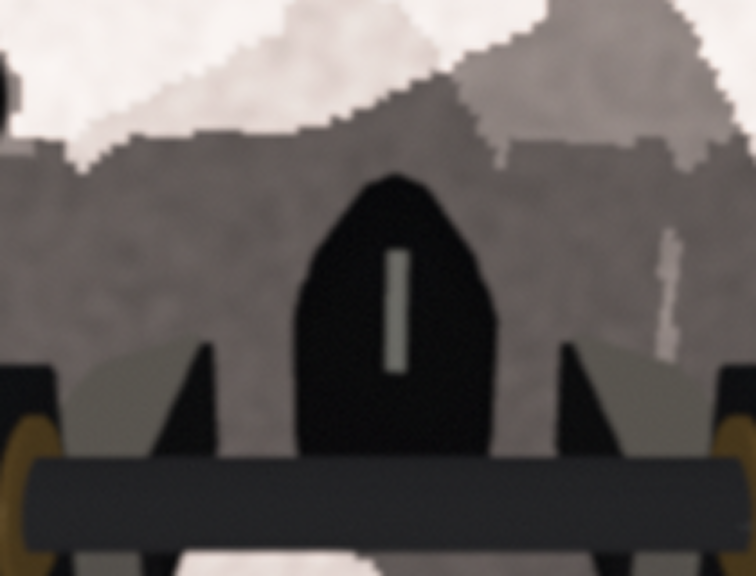

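step_arm(
  plan=[
    {"wx": 0, "wy": 0, "wz": 0, "tx": 0.05, "ty": 0, "tz": 0.5, "hand": 0.62},
    {"wx": 0, "wy": 0, "wz": 0, "tx": 0, "ty": 0, "tz": 0.8, "hand": 0.62},
    {"wx": 0, "wy": 0, "wz": 0, "tx": 0, "ty": 0, "tz": 0.7, "hand": 0.62},
    {"wx": 0, "wy": 0, "wz": 0, "tx": 0, "ty": 0, "tz": 0.4, "hand": 0.62},
    {"wx": 0, "wy": 0, "wz": 0, "tx": 0, "ty": 0, "tz": 0.1, "hand": 0.62},
    {"wx": 0, "wy": 0, "wz": 0, "tx": 0, "ty": 0, "tz": 0, "hand": 0.62},
    {"wx": 0, "wy": 0, "wz": 0, "tx": 0, "ty": 0, "tz": 0, "hand": 0.45},
    {"wx": 0, "wy": 0, "wz": 0, "tx": 0, "ty": 0, "tz": 0, "hand": 0.35},
    {"wx": 0, "wy": 0, "wz": 0, "tx": 0, "ty": 0, "tz": 0, "hand": 0.2},
    {"wx": 0, "wy": 0, "wz": 0, "tx": 0, "ty": 0, "tz": 0, "hand": 0.1},
  ],
  force=35,
)

```text
clock: 6.18
position: [0.5476, 0.1651, 0.029]
ee_rot: [-3.14, -0.11, -0.001]
force: [-0.4, -0.4, 0.1]
width: 0.377
```

step_arm(
  plan=[
    {"wx": 0, "wy": 0, "wz": 0, "tx": 0, "ty": 0, "tz": 0, "hand": 0},
    {"wx": 0, "wy": 0, "wz": 0, "tx": 0, "ty": 0, "tz": 0, "hand": 0},
    {"wx": 0, "wy": 0, "wz": 0, "tx": 0, "ty": 0, "tz": 0, "hand": 0},
    {"wx": 0, "wy": 0, "wz": 0, "tx": 0, "ty": 0, "tz": 0, "hand": 0},
    {"wx": 0, "wy": 0, "wz": 0, "tx": 0, "ty": 0, "tz": -0.3, "hand": 0},
    {"wx": 0, "wy": 0, "wz": 0, "tx": 0, "ty": 0, "tz": -0.8, "hand": 0},
    {"wx": 0, "wy": 0, "wz": 0, "tx": 0, "ty": 0, "tz": -1.2, "hand": 0},
    {"wx": 0, "wy": 0, "wz": 0, "tx": 0, "ty": 0, "tz": -1.5, "hand": 0},
    {"wx": 0, "wy": 0, "wz": 0, "tx": 0, "ty": 0, "tz": -1.5, "hand": 0},
    {"wx": 0, "wy": 0, "wz": 0, "tx": 0, "ty": 0, "tz": -1.5, "hand": 0},
  ],
  force=35,
)

```text
clock: 7.02
position: [0.5475, 0.1652, 0.0985]
ee_rot: [-3.139, -0.11, -0.001]
force: [-1.1, 0.1, 0.4]
width: 0.371
```

```bash
python3 - <<'E'
from h import *
snap('wrist','w5'); snap('side','s5'); s=arm.observe(); print(s['width']*92,s['clock'],s['force'].round(2))
crop('w5',150,130,360,290,3.6,'w5c')
crop('s5',150,150,350,300,4,'s5c')
rel([.547,.0,.2],-20)
E
```

```text
33.99697710118415 7.1167 [0.57 0.65 0.42]
shift cm [ -1.33  16.52 -10.03] turn units [-0.02 -0.04  4.  ] now yaw 4.02
```

View pics/w5c.png

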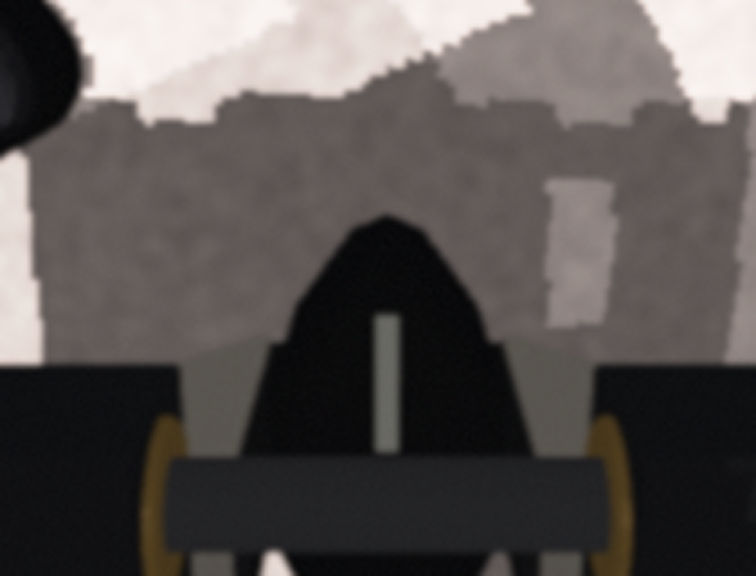

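View pics/s5c.png

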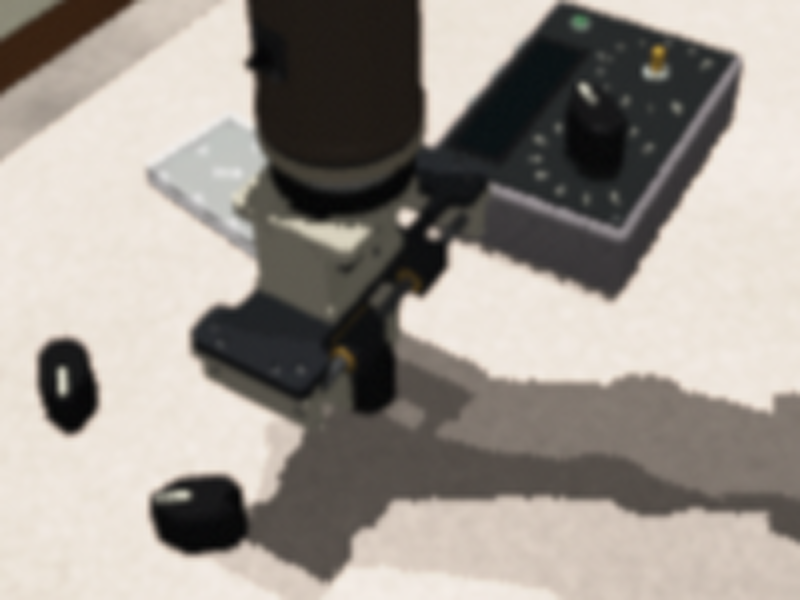

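The knob is held: opening 34.0 mm, pointer line straight up at column 257.5, which is the finger midline. Now I'll check where the knob sits in the tool frame.

```bash
python3 - <<'E'
from h import *
s=load('w3'); 
for u,v in[(248.6,156),(249.5,182.5)]: print('w3 line',world(s,u,v,.036).round(4))
s=load('w5'); T=Ttool()
zt=.0985-.0288+.036
for u,v in[(257.5,217.5),(257.5,255)]:
    w=world(s,u,v,zt); print('w5 tool',(T[:3,:3].T@(w-T[:3,3])*1000).round(1),'depth z',world(s,u,v)[2],zt)
C=cloud(s)[185:256,225:290].reshape(-1,3); t=C[abs(C[:,2]-zt)<.003]; q=(t-T[:3,3])@T[:3,:3]*1000
print(len(t),q.min(0),q.max(0))
e=np.array([np.cos(np.radians(4)),np.sin(np.radians(4))]); 
for p in [(.5472,.1644)]: print('axis along',np.array(p)@e)
E
```

```text
w3 line [0.5737 0.1657 0.036 ]
w3 line [0.5544 0.1642 0.036 ]
w5 tool [25.8 -0.1 -5.5] depth z 0.10816567482719674 0.10570000000000002
w5 tool [ 5.5 -0.1 -5.6] depth z 0.10784438863274562 0.10570000000000002
2343 [  4.70957542 -16.85531967  -8.60742235] [31.22480679 16.00061353 -2.54006534]
axis along 0.55733501258571
```

step_arm(
  plan=[
    {"wx": 0, "wy": 0, "wz": 0, "tx": 0, "ty": 0, "tz": -1.8, "hand": 0},
    {"wx": 0, "wy": 0, "wz": 0, "tx": 0, "ty": 0.5, "tz": -2.2, "hand": 0},
    {"wx": 0, "wy": 0, "wz": 0, "tx": -0.1, "ty": 1.2, "tz": -2.2, "hand": 0},
    {"wx": 0, "wy": 0, "wz": 0, "tx": -0.1, "ty": 2.0, "tz": -1.2, "hand": 0},
    {"wx": 0, "wy": 0, "wz": 0, "tx": -0.1, "ty": 2.6, "tz": -0.6, "hand": 0},
    {"wx": 0, "wy": 0, "wz": 0, "tx": -0.2, "ty": 3.0, "tz": 0, "hand": 0},
    {"wx": 0, "wy": 0, "wz": 0, "tx": -0.2, "ty": 3.0, "tz": 0, "hand": 0},
    {"wx": 0, "wy": 0, "wz": 0, "tx": -0.2, "ty": 3.0, "tz": 0, "hand": 0},
    {"wx": 0, "wy": 0, "wz": 0, "tx": -0.2, "ty": 3.0, "tz": 0, "hand": 0},
    {"wx": 0, "wy": 0, "wz": 0, "tx": -0.2, "ty": 3.0, "tz": 0, "hand": 0},
  ],
)

```text
clock: 7.95
position: [0.549, -0.0497, 0.1767]
ee_rot: [3.14, 0.111, -0.0]
force: [-0.0, -0.3, -0.6]
width: 0.371
```

```bash
python3 - <<'E'
from h import *
rel([.553,-.205,.17],-20.5)
E
```

```text
shift cm [-0.69 15.52  0.68] turn units [0.   0.   4.09] now yaw 4.04
```

step_arm(
  plan=[
    {"wx": 0, "wy": 0, "wz": 0, "tx": -0.1, "ty": 3.0, "tz": 0, "hand": 0},
    {"wx": 0, "wy": 0, "wz": 0, "tx": -0.1, "ty": 3.0, "tz": 0, "hand": 0},
    {"wx": 0, "wy": 0, "wz": 0, "tx": -0.2, "ty": 3.0, "tz": 0, "hand": 0},
    {"wx": 0, "wy": 0, "wz": 0, "tx": -0.1, "ty": 2.8, "tz": 0, "hand": 0},
    {"wx": 0, "wy": 0, "wz": 0, "tx": -0.1, "ty": 2.2, "tz": 0, "hand": 0},
    {"wx": 0, "wy": 0, "wz": 0.6, "tx": -0.1, "ty": 1.2, "tz": 0, "hand": 0},
    {"wx": 0, "wy": 0, "wz": 1, "tx": 0, "ty": 0.3, "tz": 0, "hand": 0},
    {"wx": 0, "wy": 0, "wz": 1, "tx": 0, "ty": 0, "tz": 0, "hand": 0},
    {"wx": 0, "wy": 0, "wz": 1, "tx": 0, "ty": 0, "tz": 0.2, "hand": 0},
    {"wx": 0, "wy": 0, "wz": 0.5, "tx": 0, "ty": 0, "tz": 0.5, "hand": 0},
  ],
)

```text
clock: 8.78
position: [0.5533, -0.2035, 0.1701]
ee_rot: [-3.089, 0.571, -0.001]
force: [1.0, 0.9, -0.6]
width: 0.367
```

```bash
python3 - <<'E'
from h import *
rel([.553,-.205,.135],-20.5)
snap('wrist','w6'); crop('w6',150,130,360,290,3.6,'w6c')
snap('side','s6'); crop('s6',230,120,370,225,5.5,'s6c')
E
```

```text
shift cm [0.02 0.15 3.51] turn units [-0.   -0.01 -0.07] now yaw -20.94
```

View pics/w6c.png

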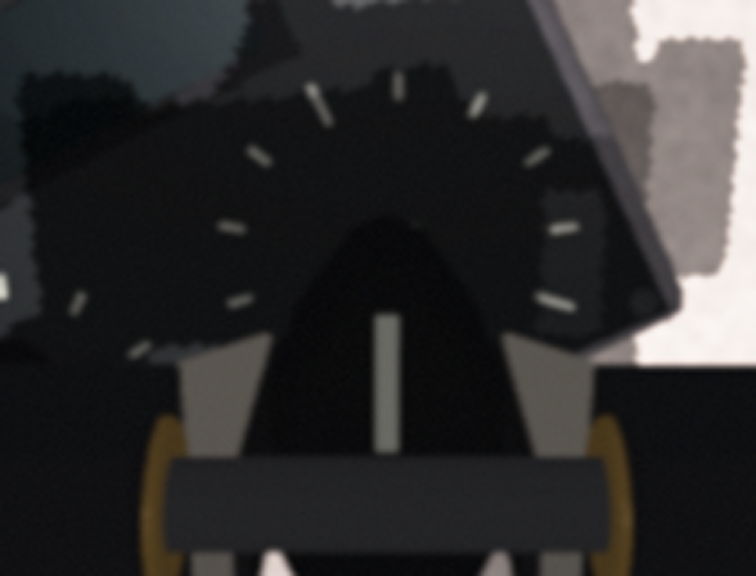

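View pics/s6c.png

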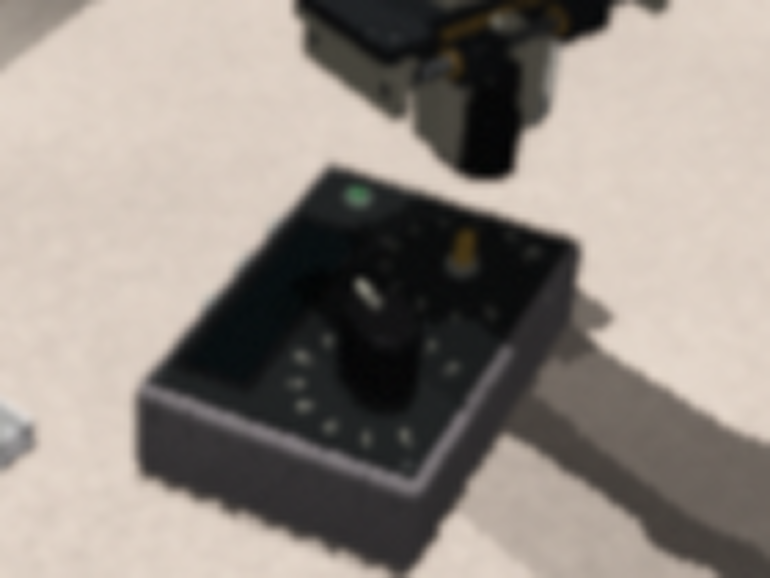

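The knob and its pointer line are straight at column 257.5. The dial's tick pairs are symmetric about crop column 398, image column 260.5, so a small +y correction is needed; I'll work it out.

```bash
python3 - <<'E'
from h import *
s=load('w6'); T=Ttool(); print(T[:3,3])
pts=np.array([(318,104),(398,87),(478,104),(259,156),(537,156),(232,228),(565,228),(240,300),(556,301)])/3.6+[150,130]
W=np.array([world(s,u,v,.065) for u,v in pts]); Q=(W-T[:3,3])@T[:3,:3]
A=np.c_[2*Q[:,:2],np.ones(len(Q))]; b=(Q[:,:2]**2).sum(1); x=np.linalg.lstsq(A,b,rcond=None)[0]
print('dial centre tool mm',x[:2]*1000,'R',np.sqrt(x[2]+x[:2]@x[:2])*1000); c=T[:3,3]+T[:3,:3]@np.array([x[0],x[1],0]); print('world',c)
s=load('w2'); im=s['im']
E
```

```text
[ 0.55254889 -0.20305284  0.16901648]
dial centre tool mm [0.65139663 2.31613854] R 40.812858851818426
world [ 0.55234316 -0.20545002  0.16901602]
```

```bash
python3 - <<'E'
from h import *
for f,(u0,v0) in (('w2',(180,110)),):
    s=load(f); im=s['im'][v0:v0+130,u0:u0+170].astype(float); im=np.clip((im/255)**.6*255*1.3,0,255).astype(np.uint8)
    cv2.imwrite('pics/w2t.png',cv2.resize(im[:,:,::-1],None,fx=4.5,fy=4.5,interpolation=cv2.INTER_CUBIC))
E
```

```text
(no output)
```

View pics/w2t.png

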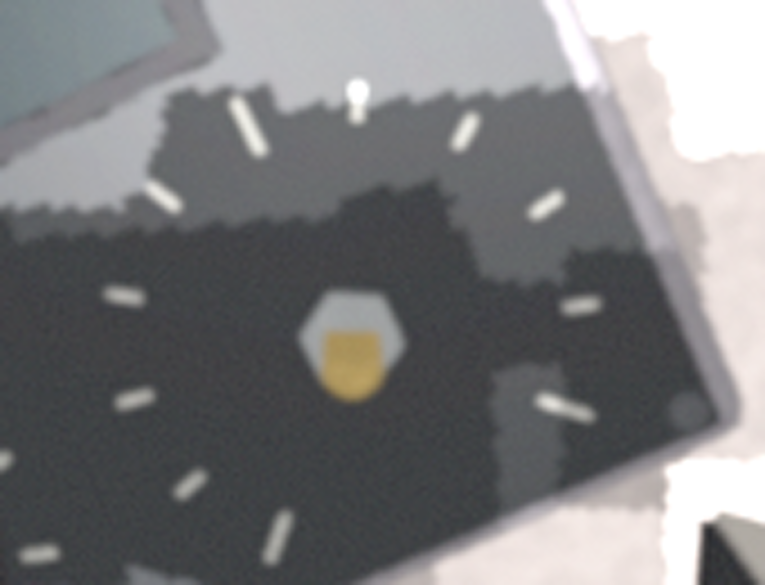

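```bash
python3 - <<'E'
from h import *
def circ(s,pts,T):
    W=np.array([world(s,u,v,.065) for u,v in pts]); Q=(W-T[:3,3])@T[:3,:3]
    A=np.c_[2*Q[:,:2],np.ones(len(Q))]; b=(Q[:,:2]**2).sum(1); x=np.linalg.lstsq(A,b,rcond=None)[0]; return T[:3,3]+T[:3,:3]@np.array([*x[:2],0]),x,np.sqrt(x[2]+x[:2]@x[:2])
s=load('w2')
p=(np.array([(250,128),(358,102),(465,131),(164,197),(547,205),(124,296),(581,306),(134,399),(565,407),(190,484),(278,537)])+.5)/4.5-.5+[180,110]
T=np.eye(4); print('w2 dial',circ(s,p,T)); print('using w6 ticks only',circ(s,p[:9],T)[0])
print('shaft top edge pts', world(s,(352+.5)/4.5-.5+180,(372+.5)/4.5-.5+110,.089))
P=[]; 
for i in range(4):
    arm.get_image('wrist'); P.append(Ttool()[:3,3]); c=arm.calibration('wrist'); R,t=np.array(c['R']),np.array(c['t']); print(P[-1].round(4),(-R.T@t).round(4))
print(np.mean(P,0))
s=load('w6'); print('w6 cam',(-s['R'].T@s['t']).round(4))
pts=(np.array([(318,104),(398,87),(478,104),(259,156),(537,156),(232,228),(565,228),(240,300),(556,301)])+.5)/3.6-.5+[150,130]
print('w6 dial',circ(s,pts,T)[0])
s=load('w2'); print('w2 cam',(-s['R'].T@s['t']).round(4))
E
```

```text
w2 dial (array([ 0.5531672, -0.2050841,  0.       ]), array([ 0.5531672 , -0.2050841 , -0.34638794]), np.float64(0.040810547031336915))
using w6 ticks only [ 0.55314109 -0.20506902  0.        ]
shaft top edge pts [ 0.55339314 -0.20506741  0.089     ]
[ 0.5527 -0.2031  0.1694] [ 0.6238 -0.2284  0.3044]
[ 0.5529 -0.2032  0.1696] [ 0.6239 -0.2284  0.3047]
[ 0.5531 -0.2033  0.1698] [ 0.624  -0.2285  0.3049]
[ 0.5532 -0.2033  0.1699] [ 0.6241 -0.2286  0.305 ]
[ 0.55298407 -0.20320671  0.16968072]
w6 cam [ 0.6234 -0.2291  0.3038]
w6 dial [ 0.55260366 -0.20523744  0.        ]
w2 cam [ 0.606  -0.2231  0.2867]
```

```bash
python3 - <<'E'
from h import *
rel([.5534,-.2051,.128],-20.5)
E
```

```text
shift cm [0.08 0.16 4.19] turn units [-0.   -0.    0.01] now yaw -20.47
```

step_arm(
  plan=[
    {"wx": 0, "wy": 0, "wz": 0, "tx": 0.08, "ty": 0.16, "tz": 0.3, "hand": 0},
    {"wx": 0, "wy": 0, "wz": 0, "tx": 0, "ty": 0, "tz": 0.7, "hand": 0},
    {"wx": 0, "wy": 0, "wz": 0, "tx": 0, "ty": 0, "tz": 0.9, "hand": 0},
    {"wx": 0, "wy": 0, "wz": 0, "tx": 0, "ty": 0, "tz": 0.9, "hand": 0},
    {"wx": 0, "wy": 0, "wz": 0, "tx": 0, "ty": 0, "tz": 0.7, "hand": 0},
    {"wx": 0, "wy": 0, "wz": 0, "tx": 0, "ty": 0, "tz": 0.4, "hand": 0},
    {"wx": 0, "wy": 0, "wz": 0, "tx": 0, "ty": 0, "tz": 0.2, "hand": 0},
    {"wx": 0, "wy": 0, "wz": 0, "tx": 0, "ty": 0, "tz": 0.1, "hand": 0},
    {"wx": 0, "wy": 0, "wz": 0, "tx": 0, "ty": 0, "tz": 0, "hand": 0},
    {"wx": 0, "wy": 0, "wz": 0, "tx": 0, "ty": 0, "tz": 0, "hand": 0},
  ],
)

```text
clock: 9.92
position: [0.5536, -0.2052, 0.128]
ee_rot: [3.091, -0.561, 0.001]
force: [-0.1, 0.0, -0.6]
width: 0.367
```

```bash
python3 - <<'E'
from h import *
snap('side','s7'); crop('s7',230,120,370,225,5.5,'s7c'); snap('wrist','w7');crop('w7',150,130,360,290,3.6,'w7c')
rel([.5534,-.2051,.118],-20.5); s=arm.observe(); print(s['force'],s['position'])
E
```

```text
shift cm [-0.02 -0.01  1.01] turn units [-0.   -0.01 -0.01] now yaw -20.57
[ 0.71154836 -0.43679577  0.45643533] [ 0.55357633 -0.2052347   0.12813361]
```

View pics/s7c.png

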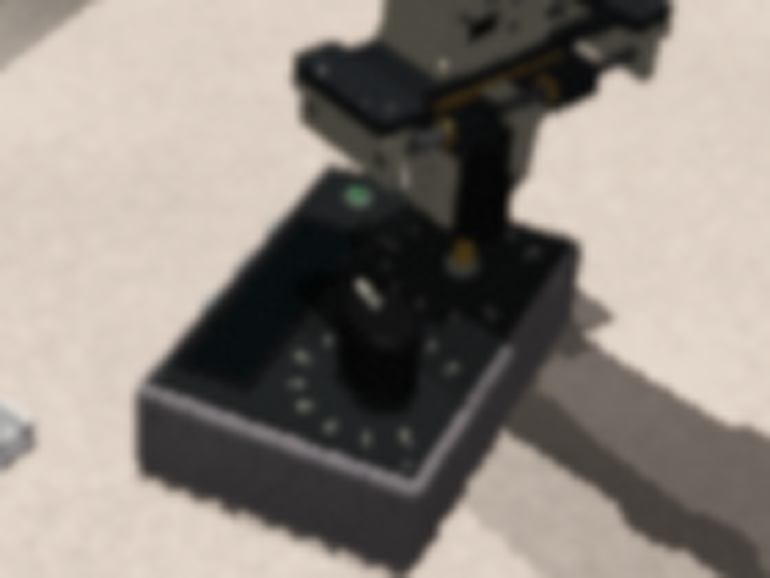

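View pics/w7c.png

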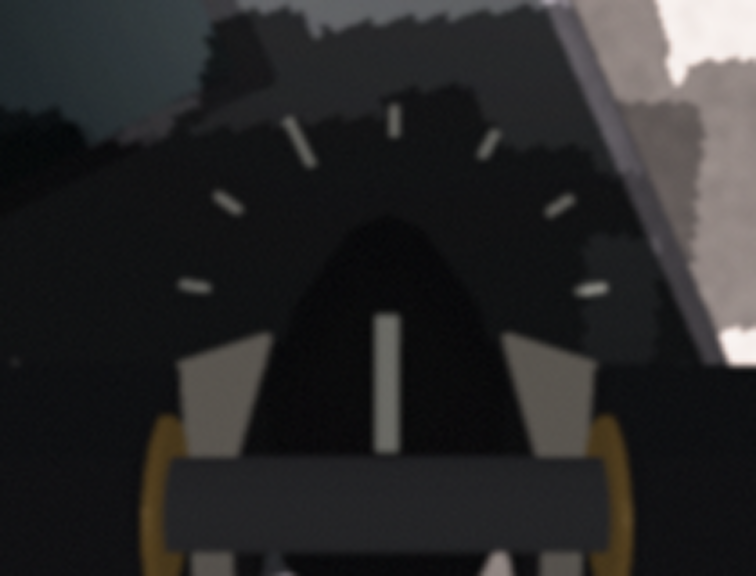

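```bash
python3 - <<'E'
from h import *
s=load('w7'); T=Ttool()
pts=(np.array([(195,286),(228,202),(300,142),(394,120),(488,145),(560,206),(592,290)])+.5)/3.6-.5+[150,130]
W=np.array([world(s,u,v,.065) for u,v in pts]); Q=(W-T[:3,3])@T[:3,:3]
A=np.c_[2*Q[:,:2]]; b=(Q[:,:2]**2).sum(1)
from scipy.optimize import least_squares
r=least_squares(lambda x:np.hypot(*(Q[:,:2]-x).T)-.0408,[0,0],x_scale=.001); print('dial in tool mm',r.x*1000, r.fun*1000)
print(T[:3,3]+T[:3,:3]@np.array([*r.x,0]))
print('knob line tool y', (T[:3,:3].T@(world(s,257.14,217,.1351)-T[:3,3])*1000).round(2))
E
```

```text
dial in tool mm [-0.25945001  0.3445205 ] [ 0.05007738  0.11315433  0.04071187  0.1050896  -0.30553598  0.02313882
  0.28236082]
[ 0.55321236 -0.20546607  0.12813343]
knob line tool y [26.81 -0.94 -6.95]
```

```bash
python3 - <<'E'
from h import *
for i in range(4):
    o,M=cir(); T=Ttool(); print((o*1000).round(2), Ro.from_matrix(M).as_rotvec().round(4), T[:3,3].round(4), np.degrees(np.arctan2(T[1,0],T[0,0])).round(2)); arm.get_image('wrist')
s=load('w7'); T=Ttool(); print('w7 cam in tool',T[:3,:3].T@((-s['R'].T@s['t'])-T[:3,3])*1000)
E
```

```text
[  75.26   -1.15 -135.09] [-0.2192 -0.2181  1.5583] [ 0.5536 -0.2052  0.1281] -20.57
[  75.27   -1.15 -135.12] [-0.2192 -0.2181  1.5583] [ 0.5535 -0.2052  0.1281] -20.57
[  75.23   -1.13 -135.09] [-0.2193 -0.2181  1.5583] [ 0.5535 -0.2052  0.1281] -20.58
[  75.24   -1.15 -135.08] [-0.2193 -0.2182  1.5583] [ 0.5535 -0.2052  0.128 ] -20.57
w7 cam in tool [  75.34884342   -1.15283398 -135.30327419]
```

```bash
cat > nom.py <<'E'
from h import *
from scipy.optimize import least_squares
a=np.arcsin(.275)
M=np.array([[0,-np.cos(a),-np.sin(a)],[1,0,0],[0,-np.sin(a),np.cos(a)]]); O=np.array([.0757,0,-.1351])
def ray(s,u,v,zt):  # tool-frame point at tool z = zt
    r=M@np.linalg.solve(s['mtx'],[u,v,1.]); return O+r*(zt-O[2])/r[2]
def dial(s,pts,tz):
    Q=np.array([ray(s,u,v,tz-.065)[:2] for u,v in pts]); r=least_squares(lambda x:np.hypot(*(Q-x).T)-.0408,[0,0],x_scale=.001)
    d=Q-r.x; return r.x*1000,np.degrees(np.arctan2(d[:,1],d[:,0])).round(1),(r.fun*1000).round(2)
def cloudt(s):
    v,u=np.mgrid[0:384,0:512]; r=np.stack([u,v,np.ones_like(u)],-1)@np.linalg.inv(s['mtx']).T
    return (r*s['d'][...,None])@M.T+O
E
python3 - <<'E'
from nom import *
w7=load('w7'); p7=(np.array([(195,286),(228,202),(300,142),(394,120),(488,145),(560,206),(592,290)])+.5)/3.6-.5+[150,130]
print('w7',dial(w7,p7,.1281)); print('knob line',ray(w7,257.14,217,-.0072)*1000)
w2=load('w2'); p2=(np.array([(250,128),(358,102),(465,131),(164,197),(547,205),(124,296),(581,306),(134,399),(565,407),(190,484),(278,537)])+.5)/4.5-.5+[180,110]
print('w2',dial(w2,p2,.1513))
C=cloudt(w2)[176:208,243:275].reshape(-1,3); h=.1513-C[:,2]; print(np.median(h[h<.066]))
w=C[(h>.071)&(h<.0845)]; l=cv2.fitLine((w[:,:2]*1000).astype(np.float32),cv2.DIST_HUBER,0,.01,.01).ravel(); print('wall normal ang in tool',np.degrees(np.arctan2(-l[0],l[1])),'x',l[2:])
t=C[(h>.0855)&(h<.1)]; print('top',t.min(0)*1000,t.max(0)*1000)
w3=load('w3'); C=cloudt(w3)[135:225,215:285].reshape(-1,3); h=.1038-C[:,2]; t=C[(h>.032)&(h<.045)]; print('knob top ext w3',t.min(0)*1000,t.max(0)*1000)
w5=load('w5'); C=cloudt(w5)[185:256,225:290].reshape(-1,3); t=C[(C[:,2]>-.012)&(C[:,2]<.0)]; print('held',t.min(0)*1000,np.percentile(t,99.5,axis=0)*1000,np.median(t[:,2]))
E
```

```text
w7 (array([0.19484656, 1.28640731]), array([-80.5, -53.3, -26.5,   0.3,  27.4,  54.7,  81.7]), array([ 0.05,  0.11,  0.04,  0.11, -0.3 ,  0.02,  0.27]))
knob line [27.35234112  0.07977943 -7.2       ]
w2 (array([19.73739865,  0.6917176 ]), array([ -25.4,    1.4,   28. ,  -52.6,   55.1,  -79.6,   82.1, -106.4,
        108.8, -133.2, -160.3]), array([-0.36,  0.07,  0.01,  0.02,  0.19,  0.02, -0.03,  0.12, -0.2 ,
       -0.05, -0.05]))
0.06381657491864953
wall normal ang in tool -179.7844 x [21.430687  -0.5645404]
top [14.76117621 -4.36968295 61.90064394] [21.39966642  5.12822022 65.76932696]
knob top ext w3 [ -4.0579369  -22.43338005  66.16214292] [49.85636924  9.82949098 71.78341108]
held [  4.06908526 -16.48038778  -8.22274677] [31.10915741 16.35726912 -0.26394824] -0.005987420432178883
```

```bash
python3 - <<'E'
from nom import *
w3=load('w3'); w5=load('w5'); w7=load('w7')
zt=.1036-.036
print('w3 line',ray(w3,248.2,155.7,zt)*1000,ray(w3,249.2,182.3,zt)*1000)
C=cloudt(w3); print('h',(.1036-C[165:210,249,2]).mean())
m=(C[...,2]<zt+.003)&(C[...,2]>zt-.003); m[:135]=0;m[225:]=0;m[:,:215]=0;m[:,285:]=0
v,u=np.nonzero(m); print('rows',v.min(),v.max(),'cols',u.min(),u.max())
print('nose/back',ray(w3,249,v.min()-.5,zt)*1000,ray(w3,250,v.max()+.5,zt)*1000)
for z in(-.0072,-.006): print('w7 line',z,ray(w7,257.1,217.1,z)*1000)
C=cloudt(w7); print('z line',C[218:254,255:260,2].mean(), 'z w5',cloudt(w5)[218:254,255:260,2].mean())
# nose edge on the held knob by colour/depth along column 257
print((C[185:225:2,257]*1000).round(1)[:,[0,2]])
E
```

```text
w3 line [45.53986031 -6.24124049 67.6       ] [26.07124872 -5.67552248 67.6       ]
h 0.03517007554287981
rows 150 219 cols 228 270
nose/back [49.93485322 -5.63835452 67.6       ] [-2.94214741 -5.28618178 67.6       ]
w7 line -0.0072 [27.30150259  0.06070045 -7.2       ]
w7 line -0.006 [26.84741192  0.06126996 -6.        ]
z line -0.006610833274681613 z w5 -0.008007555446506836
[[24.8 64.4]
 [23.4 64.2]
 [22.  63.7]
 [31.1 25.6]
 [31.4 20.4]
 [31.1 17.3]
 [31.4 12.5]
 [31.4  8.9]
 [31.2  6. ]
 [31.3  2.3]
 [31.4 -1.3]
 [31.  -3.2]
 [30.  -3.2]
 [29.7 -5.1]
 [28.6 -5.1]
 [27.7 -5.3]
 [26.9 -6.1]
 [26.5 -7.7]
 [24.6 -5.4]
 [23.9 -6.3]]
```

Relative to the image, the dial centre is 1.2 mm to tool +y of the held knob, because the wrist calibration drifts by about 1 mm between poses. Angle and x agree within about 1° and 0.5 mm. I'll correct y and probe down 4 mm past the shaft top; if it's blocked, the spring will show 4–8 N.

step_arm(
  plan=[
    {"wx": 0, "wy": 0, "wz": 0, "tx": 0, "ty": 0.12, "tz": 0, "hand": 0},
    {"wx": 0, "wy": 0, "wz": 0, "tx": 0, "ty": 0, "tz": 0.2, "hand": 0},
    {"wx": 0, "wy": 0, "wz": 0, "tx": 0, "ty": 0, "tz": 0.2, "hand": 0},
    {"wx": 0, "wy": 0, "wz": 0, "tx": 0, "ty": 0, "tz": 0.2, "hand": 0},
    {"wx": 0, "wy": 0, "wz": 0, "tx": 0, "ty": 0, "tz": 0.2, "hand": 0},
    {"wx": 0, "wy": 0, "wz": 0, "tx": 0, "ty": 0, "tz": 0.2, "hand": 0},
    {"wx": 0, "wy": 0, "wz": 0, "tx": 0, "ty": 0, "tz": 0.2, "hand": 0},
    {"wx": 0, "wy": 0, "wz": 0, "tx": 0, "ty": 0, "tz": 0.2, "hand": 0},
    {"wx": 0, "wy": 0, "wz": 0, "tx": 0, "ty": 0, "tz": 0, "hand": 0},
    {"wx": 0, "wy": 0, "wz": 0, "tx": 0, "ty": 0, "tz": 0, "hand": 0},
  ],
)

```text
clock: 11.05
position: [0.5531, -0.2064, 0.1136]
ee_rot: [3.091, -0.561, 0.0]
force: [1.4, -0.8, -1.6]
width: 0.368
```

```bash
python3 - <<'E'
from h import *
snap('wrist','w8');crop('w8',150,130,360,290,3.6,'w8c')
for i in range(3):
  snap('side','s8'); s=arm.observe(); print(s['force'].round(2),s['position'].round(4),s['ft_torque'].round(2))
crop('s8',230,120,370,225,5.5,'s8c')
E
```

```text
[ 0.98  0.28 -1.75] [ 0.5531 -0.2063  0.1138] [-0.04 -0.2   0.03]
[ 0.39  0.65 -0.72] [ 0.553  -0.2063  0.1138] [-0.   -0.26  0.06]
[ 1.88 -0.13 -1.29] [ 0.5531 -0.2063  0.1139] [-0.01 -0.25  0.01]
```

View pics/s8c.png

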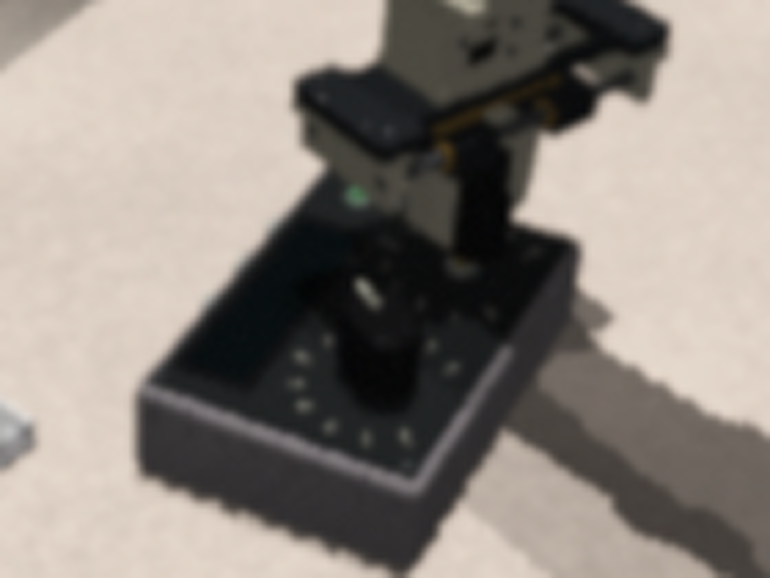

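View pics/w8c.png

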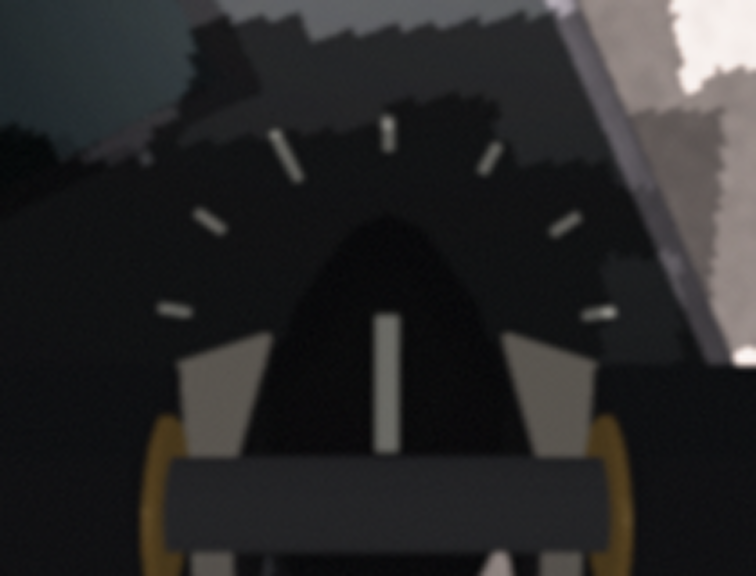

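The dial ticks are now centred on the knob (column 387.5) and there's no axial force 4 mm in, so the shaft has entered the bore. Continuing down.

step_arm(
  plan=[
    {"wx": 0, "wy": 0, "wz": 0, "tx": 0, "ty": 0, "tz": 0.1, "hand": 0},
    {"wx": 0, "wy": 0, "wz": 0, "tx": 0, "ty": 0, "tz": 0.1, "hand": 0},
    {"wx": 0, "wy": 0, "wz": 0, "tx": 0, "ty": 0, "tz": 0.1, "hand": 0},
    {"wx": 0, "wy": 0, "wz": 0, "tx": 0, "ty": 0, "tz": 0.1, "hand": 0},
    {"wx": 0, "wy": 0, "wz": 0, "tx": 0, "ty": 0, "tz": 0.1, "hand": 0},
    {"wx": 0, "wy": 0, "wz": 0, "tx": 0, "ty": 0, "tz": 0.1, "hand": 0},
    {"wx": 0, "wy": 0, "wz": 0, "tx": 0, "ty": 0, "tz": 0.1, "hand": 0},
    {"wx": 0, "wy": 0, "wz": 0, "tx": 0, "ty": 0, "tz": 0, "hand": 0},
    {"wx": 0, "wy": 0, "wz": 0, "tx": 0, "ty": 0, "tz": 0, "hand": 0},
    {"wx": 0, "wy": 0, "wz": 0, "tx": 0, "ty": 0, "tz": 0, "hand": 0},
  ],
)

```text
clock: 12.08
position: [0.553, -0.2063, 0.1066]
ee_rot: [3.091, -0.561, 0.0]
force: [1.7, 0.1, -2.4]
width: 0.368
```

```bash
python3 - <<'E'
from h import *
for i in range(3):
  snap('side','s9'); s=arm.observe(); print(s['force'].round(2),s['position'].round(4),s['ft_torque'].round(2))
E
```

```text
[ 3.15 -1.53 -2.15] [ 0.553  -0.2063  0.1066] [-0.15 -0.59  0.05]
[ 2.38 -1.4  -3.04] [ 0.553  -0.2063  0.1066] [-0.17 -0.62 -0.01]
[ 2.62 -1.07 -2.01] [ 0.553  -0.2063  0.1067] [-0.14 -0.65  0.02]
```

step_arm(
  plan=[
    {"wx": 0, "wy": 0, "wz": 0, "tx": 0.03, "ty": 0, "tz": 0, "hand": 0},
    {"wx": 0, "wy": 0, "wz": 0, "tx": 0, "ty": 0, "tz": 0, "hand": 0},
    {"wx": 0, "wy": 0, "wz": 0, "tx": 0, "ty": 0, "tz": 0, "hand": 0},
    {"wx": 0, "wy": 0, "wz": 0, "tx": 0, "ty": 0, "tz": 0, "hand": 0},
    {"wx": 0, "wy": 0, "wz": 0, "tx": 0, "ty": 0, "tz": 0, "hand": 0},
    {"wx": 0, "wy": 0, "wz": 0, "tx": 0, "ty": 0, "tz": 0, "hand": 0},
    {"wx": 0, "wy": 0, "wz": 0, "tx": 0, "ty": 0, "tz": 0, "hand": 0},
    {"wx": 0, "wy": 0, "wz": 0, "tx": 0, "ty": 0, "tz": 0, "hand": 0},
    {"wx": 0, "wy": 0, "wz": 0, "tx": 0, "ty": 0, "tz": 0, "hand": 0},
    {"wx": 0, "wy": 0, "wz": 0, "tx": 0, "ty": 0, "tz": 0, "hand": 0},
  ],
)

```text
clock: 13.07
position: [0.5531, -0.2064, 0.1067]
ee_rot: [-3.091, 0.561, 0.0]
force: [1.7, -0.6, -1.9]
width: 0.37
```

```bash
python3 - <<'E'
from h import *
for i in range(3):
  snap('side','s9'); s=arm.observe(); print(s['force'].round(2),s['position'].round(4),s['ft_torque'].round(2))
E
```

```text
[ 0.04  0.18 -1.79] [ 0.5531 -0.2063  0.1067] [-0.03 -0.25 -0.01]
[ 1.27 -0.2  -1.8 ] [ 0.5531 -0.2064  0.1067] [-0.08 -0.25 -0.03]
[ 0.38  0.31 -1.11] [ 0.5531 -0.2064  0.1067] [-0.   -0.2   0.03]
```

step_arm(
  plan=[
    {"wx": 0, "wy": 0, "wz": 0, "tx": 0.02, "ty": 0, "tz": 0.05, "hand": 0},
    {"wx": 0, "wy": 0, "wz": 0, "tx": 0, "ty": 0, "tz": 0.1, "hand": 0},
    {"wx": 0, "wy": 0, "wz": 0, "tx": 0, "ty": 0, "tz": 0.1, "hand": 0},
    {"wx": 0, "wy": 0, "wz": 0, "tx": 0, "ty": 0, "tz": 0.1, "hand": 0},
    {"wx": 0, "wy": 0, "wz": 0, "tx": 0, "ty": 0, "tz": 0.1, "hand": 0},
    {"wx": 0, "wy": 0, "wz": 0, "tx": 0, "ty": 0, "tz": 0.1, "hand": 0},
    {"wx": 0, "wy": 0, "wz": 0, "tx": 0, "ty": 0, "tz": 0.05, "hand": 0},
    {"wx": 0, "wy": 0, "wz": 0, "tx": 0, "ty": 0, "tz": 0, "hand": 0},
    {"wx": 0, "wy": 0, "wz": 0, "tx": 0, "ty": 0, "tz": 0, "hand": 0},
    {"wx": 0, "wy": 0, "wz": 0, "tx": 0, "ty": 0, "tz": 0, "hand": 0},
  ],
)

```text
clock: 14.05
position: [0.5533, -0.2064, 0.101]
ee_rot: [-3.091, 0.561, 0.0]
force: [-3.1, 0.8, 6.3]
width: 0.37
```

```bash
python3 - <<'E'
from h import *
for i in range(3):
  snap('side','s10'); s=arm.observe(); print(s['force'].round(2),s['position'].round(4),s['ft_torque'].round(2))
crop('s10',230,120,370,225,5.5,'s10c'); snap('wrist','w10');crop('w10',150,130,360,290,3.6,'w10c')
E
```

```text
[-2.5   0.67  6.34] [ 0.5533 -0.2065  0.101 ] [0.2  0.48 0.02]
[-1.7   1.1   6.27] [ 0.5533 -0.2065  0.101 ] [0.23 0.51 0.07]
[-2.61  0.8   5.19] [ 0.5533 -0.2065  0.101 ] [0.22 0.47 0.05]
```

View pics/s10c.png

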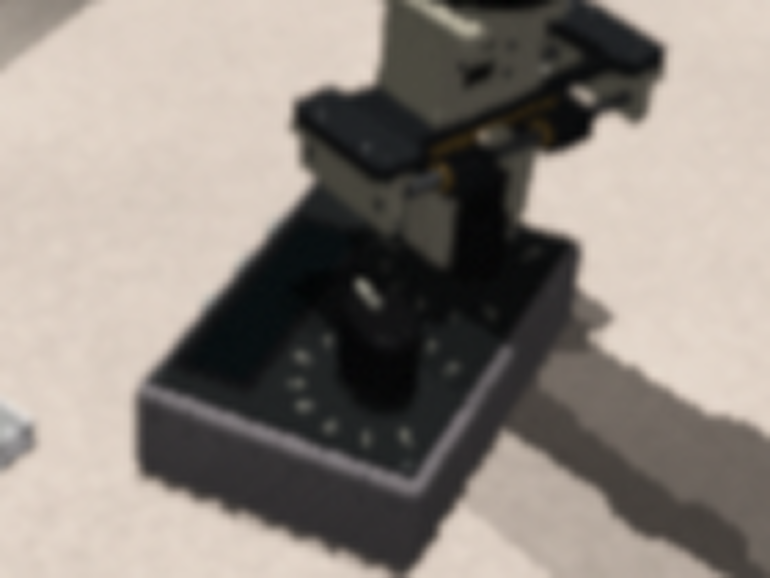

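View pics/w10c.png

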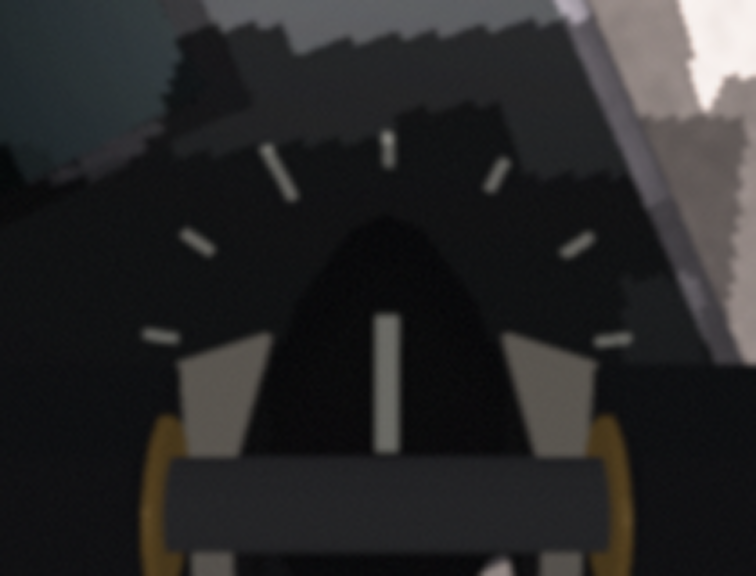

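step_arm(
  plan=[
    {"wx": 0, "wy": 0, "wz": 0, "tx": -0.01, "ty": 0, "tz": 0.05, "hand": 0},
    {"wx": 0, "wy": 0, "wz": 0, "tx": 0, "ty": 0, "tz": 0.05, "hand": 0},
    {"wx": 0, "wy": 0, "wz": 0, "tx": 0, "ty": 0, "tz": 0.05, "hand": 0},
    {"wx": 0, "wy": 0, "wz": 0, "tx": 0, "ty": 0, "tz": 0.05, "hand": 0},
    {"wx": 0, "wy": 0, "wz": 0, "tx": 0, "ty": 0, "tz": 0, "hand": 0},
    {"wx": 0, "wy": 0, "wz": 0, "tx": 0, "ty": 0, "tz": 0, "hand": 0},
    {"wx": 0, "wy": 0, "wz": 0, "tx": 0, "ty": 0, "tz": 0, "hand": 0},
    {"wx": 0, "wy": 0, "wz": 0, "tx": 0, "ty": 0, "tz": 0, "hand": 0},
    {"wx": 0, "wy": 0, "wz": 0, "tx": 0, "ty": 0, "tz": 0, "hand": 0},
    {"wx": 0, "wy": 0, "wz": 0, "tx": 0, "ty": 0, "tz": 0, "hand": 0},
  ],
)

```text
clock: 15.08
position: [0.5534, -0.2065, 0.0996]
ee_rot: [3.091, -0.561, 0.001]
force: [-3.4, 0.8, 12.1]
width: 0.368
```

```bash
python3 - <<'E'
from h import *
for i in range(3):
  snap('side','s11'); s=arm.observe(); print(s['force'].round(2),s['position'].round(4),s['ft_torque'].round(2))
crop('s11',230,120,370,225,5.5,'s11c'); snap('wrist','w11')
snap('top','t11'); crop('t11',230,150,370,255,5.5,'t11c')
E
```

```text
[-4.28  1.06 10.73] [ 0.5534 -0.2065  0.0996] [ 0.3   0.85 -0.03]
[-2.48  0.71 11.43] [ 0.5534 -0.2065  0.0996] [ 0.33  0.81 -0.04]
[-3.39  0.59 10.99] [ 0.5534 -0.2065  0.0996] [0.32 0.87 0.03]
```

View pics/s11c.png

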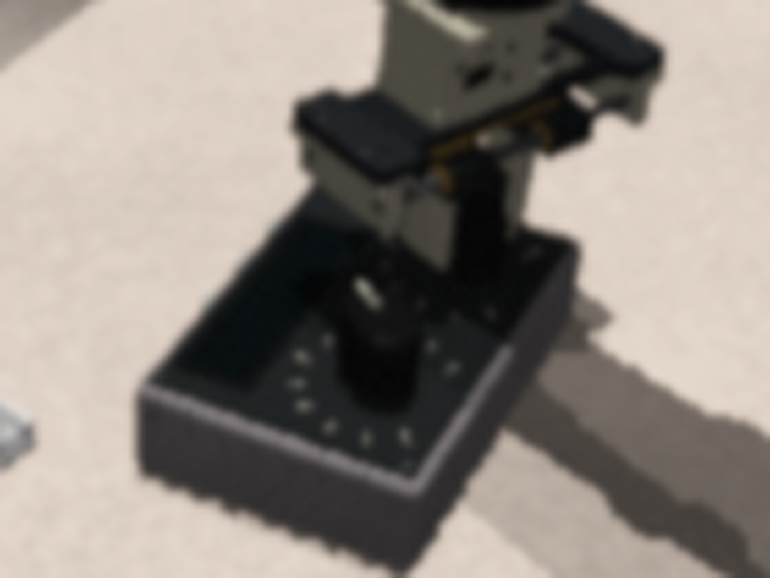

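View pics/t11c.png

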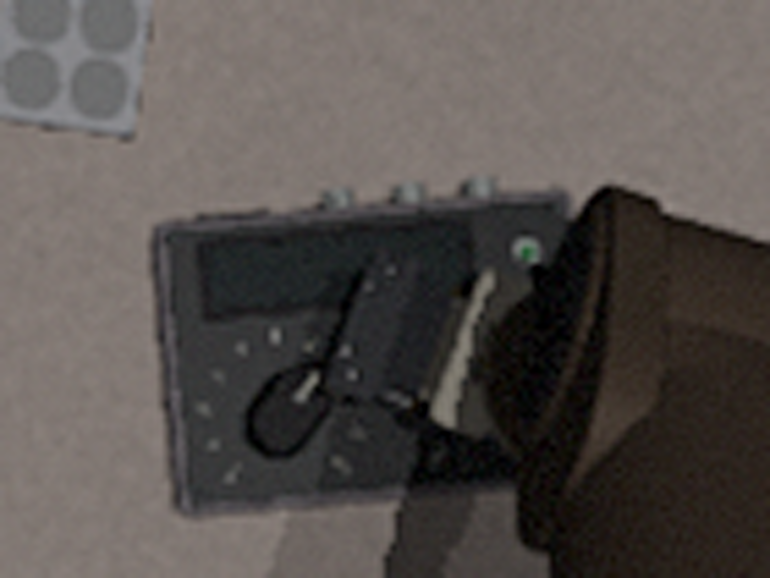

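View pics/w11.png

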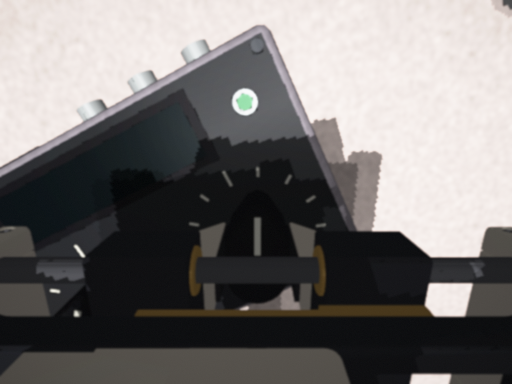

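step_arm(
  plan=[
    {"wx": 0, "wy": 0, "wz": 0, "tx": -0.02, "ty": 0, "tz": 0.05, "hand": 0},
    {"wx": 0, "wy": 0, "wz": 0, "tx": 0, "ty": 0, "tz": 0.05, "hand": 0},
    {"wx": 0, "wy": 0, "wz": 0, "tx": 0, "ty": 0, "tz": 0.05, "hand": 0},
    {"wx": 0, "wy": 0, "wz": 0, "tx": 0, "ty": 0, "tz": 0, "hand": 0},
    {"wx": 0, "wy": 0, "wz": 0, "tx": 0, "ty": 0, "tz": 0, "hand": 0},
    {"wx": 0, "wy": 0, "wz": 0, "tx": 0, "ty": 0, "tz": 0, "hand": 0},
    {"wx": 0, "wy": 0, "wz": 0, "tx": 0, "ty": 0, "tz": 0, "hand": 0},
    {"wx": 0, "wy": 0, "wz": 0, "tx": 0, "ty": 0, "tz": 0, "hand": 0},
    {"wx": 0, "wy": 0, "wz": 0, "tx": 0, "ty": 0, "tz": 0, "hand": 0},
    {"wx": 0, "wy": 0, "wz": 0, "tx": 0, "ty": 0, "tz": 0, "hand": 0},
  ],
)

```text
clock: 16.17
position: [0.5535, -0.2065, 0.0992]
ee_rot: [3.091, -0.561, 0.003]
force: [-6.3, 2.1, 22.3]
width: 0.371
```

```bash
python3 - <<'E'
from nom import *
for i in range(3):
  snap('wrist','w12'); s=arm.observe(); print(s['force'].round(2),s['position'].round(4),s['ft_torque'].round(2),s['clock'])
s=load('w12'); im=np.clip((s['im']/255.)**.5*255,0,255).astype(np.uint8)
cv2.imwrite('pics/w12g.png',cv2.resize(im[60:290,:,::-1][:,0:360],None,fx=2.2,fy=2.2,interpolation=cv2.INTER_CUBIC))
for f in('w5','w7','w10','w12'):
    q=load(f); C=cloudt(q)[219:252,255:260]; print(f,'knob top tool z',C[...,2].mean()*1000)
snap('side','s12'); d=cloud(load('s12'))
E
```

```text
[-7.13  2.55 21.57] [ 0.5535 -0.2065  0.0992] [ 0.52  1.55 -0.02] 16.2167
[-6.04  2.49 22.49] [ 0.5536 -0.2065  0.0992] [ 0.52  1.47 -0.03] 16.2667
[-6.9   2.58 21.58] [ 0.5535 -0.2065  0.0992] [0.53 1.53 0.01] 16.3167
w5 knob top tool z -8.155796612191606
w7 knob top tool z -6.621392458127028
w10 knob top tool z -8.161268812273654
w12 knob top tool z -6.622303754322461
```

View pics/w12g.png

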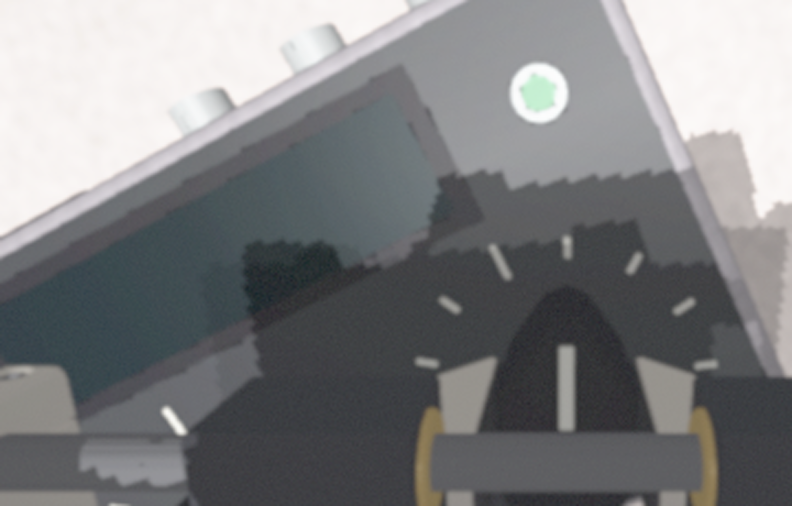

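step_arm(
  plan=[
    {"wx": 0, "wy": 0, "wz": 0, "tx": 0, "ty": 0, "tz": -0.04, "hand": 0},
    {"wx": 0, "wy": 0, "wz": 0, "tx": 0, "ty": 0, "tz": 0, "hand": 0},
    {"wx": 0, "wy": 0, "wz": 0, "tx": 0, "ty": 0, "tz": 0, "hand": 0},
    {"wx": 0, "wy": 0, "wz": 0, "tx": 0, "ty": 0, "tz": 0, "hand": 0},
    {"wx": 0, "wy": 0, "wz": 0, "tx": 0, "ty": 0, "tz": 0, "hand": 0},
    {"wx": 0, "wy": 0, "wz": 0, "tx": 0, "ty": 0, "tz": 0, "hand": 0},
    {"wx": 0, "wy": 0, "wz": 0, "tx": 0, "ty": 0, "tz": 0, "hand": 0},
    {"wx": 0, "wy": 0, "wz": 0, "tx": 0, "ty": 0, "tz": 0, "hand": 0},
    {"wx": 0, "wy": 0, "wz": 0, "tx": 0, "ty": 0, "tz": 0, "hand": 0},
    {"wx": 0, "wy": 0, "wz": 0, "tx": 0, "ty": 0, "tz": 0, "hand": 0},
  ],
  force=42,
)

```text
clock: 17.2
position: [0.5535, -0.2065, 0.0993]
ee_rot: [3.091, -0.561, 0.002]
force: [-5.8, 1.6, 19.4]
width: 0.369
```

```bash
python3 - <<'E'
from h import *
for i in range(3):
  arm.get_image('top'); s=arm.observe(); print(s['force'].round(2),s['position'].round(4),s['width'],s['clock'])
E
```

```text
[-5.03  1.81 19.38] [ 0.5535 -0.2065  0.0993] 0.36736289332209476 17.25
[-5.21  2.5  19.3 ] [ 0.5535 -0.2065  0.0993] 0.36554975837589027 17.3
[-5.24  1.38 18.8 ] [ 0.5535 -0.2065  0.0993] 0.3658965129789366 17.35
```

The load is steady at 19 N against the hard stop, well above the spring's 8 N, and the knob is still gripped. Handing in.

```bash
python3 - <<'E'
from h import *
print(arm.sign_off()); print(arm.observe()['force'])
E
```

```text
the job is handed in; nothing more can be done
None
the job is handed in; nothing more can be done
```

I picked up the loose knob nearest the base, turned it so its flat matched the shaft's, pushed it home and pressed it to the hard stop. I handed in at 17.4 s, still gripping it. The sign-off gave no verdict.

**Last checks that agreed:**
- **Pressed in:** the push was steady at about 19 N, against the spring's 8 N maximum. The last 1.5 mm commanded moved the tool only 0.4 mm and added about 11 N, so it is on the stop. Tool height puts the knob's underside about 5.5–6 mm above the panel.
- **Held:** the jaw opening was 34 mm and the pointer line sat at the same place in the wrist images throughout, so I saw no slip in the grip.
- **Aligned:** the flats agree to about 1°.
- **Bystanders:** the arm kept clear of the plate, bottle and tape roll. I did not re-measure their positions at the end.

**Checks that failed or disagreed:**
- **Display:** I could not see it light up; it stayed dark in the pictures.
- **Wrist calibration:** it was about 1 mm off the tool pose near the shaft. I lined the knob up on the dial marks in the image instead.
- **Sideways force:** about 5 N remained on the tool at the end.

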